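# Pack dried glass plates and close the tongued cover

## Task

Lift every glass plate up out of the green drying rack and stand it in a slot of the blue storage case, one plate to a slot and right down on the slot's floor, keeping the glass upright all the time. Once all the plates are in, close the case: angle the cover board's yellow tongue into the groove under the yellow lip, then lower the board flat so that it lies home inside the rim. Leave the other things on the bench alone.

Things in the scene. Friction and masses are not known exactly. Their poses are not given: they have to be found in the camera images.
- case: Fixed blue storage case, 153 (x) x 222 (y) mm. Origin: underside, below the centre of the closed cover; z up, groove on its -x side. Floor top z = 6; a white insert, solid up to z = 42, leaves five 10 mm slots (rounded mouths) along x, at y = -76, -38, 0, 38, 76. Open from above over x = -63 to 54, y = -99 to 99. See rebate and groove for its top.
- board: Loose grey cover board 120 (x) x 206 (y) x 8 mm, about 0.25 kg, flat on the bench at the start. Origin: centre of its underside, tongue not counted; z up. Yellow tongue on its -x edge (x = -60 to -74), 5 thick, 198 wide, flush with the underside. Black grip bar on top, centred, 20 (x) x 90 (y), z = 8 to 38. Closed: its origin is at (0, 0, 92) mm in the case's frame, axes as the case's.
- tongue (a point): Middle of the tip of the board's tongue, at x = -74, z = 2.5 mm in the board's frame.
- groove (a point): Middle of the groove's mouth, at x = -63, z = 93 mm in the case's frame. Case frame: yellow lip above (edge x = -63, underside z = 99.5, top z = 107), ledge below (top z = 86, x = -78 to -64), back wall x = -78. The tongue goes under the lip with the board's other edge raised over the rim; then the board comes down flat. Closed, it has 2 to 4 mm of play.
- rebate (a point): Middle of the far (+x) rebate, at x = 60, z = 92 mm in the case's frame. The closed cover rests at z = 92 on rebates along the far side (x = 54 to 65) and both y sides (99 to 106 mm from the middle); outside them stands a rim up to z = 102, inner faces at x = 65 and y = -106, 106.
- rack: Fixed green drying rack, 110 (x) x 186 (y) mm, floor top z = 6, solid up to z = 42 between five 10 mm slots along x at y = -76, -38, 0, 38, 76 mm. Origin: centre of its underside. Its slots hold the glass plates at the start, some slots empty.
- slot0 (a point): Middle of the floor of case slot 0 (y = -76, x = -4, z = 6 mm in the case's frame); case axes, the slot runs along x. Empty at the start.
- slot1 (a point): Middle of the floor of case slot 1 (y = -38, x = -4, z = 6 mm in the case's frame); case axes, the slot runs along x. Empty at the start.
- slot2 (a point): Middle of the floor of case slot 2 (y = 0, x = -4, z = 6 mm in the case's frame); case axes, the slot runs along x. Empty at the start.
- slot3 (a point): Middle of the floor of case slot 3 (y = 38, x = -4, z = 6 mm in the case's frame); case axes, the slot runs along x. Empty at the start.
- slot4 (a point): Middle of the floor of case slot 4 (y = 76, x = -4, z = 6 mm in the case's frame); case axes, the slot runs along x. Empty at the start.
- plate0: Upright clear glass plate with an orange top edge, 90 (x) x 5 (y, thickness) x 80 mm high, 90 g. Origin: middle of its bottom edge. Stands in a slot of the drying rack at the start; may be absent.
- plate1: Upright clear glass plate with an orange top edge, 90 (x) x 5 (y, thickness) x 80 mm high, 90 g. Origin: middle of its bottom edge. Stands in a slot of the drying rack at the start; may be absent.
- plate2: Upright clear glass plate with an orange top edge, 90 (x) x 5 (y, thickness) x 80 mm high, 90 g. Origin: middle of its bottom edge. Stands in a slot of the drying rack at the start; may be absent.
- plate3: Upright clear glass plate with an orange top edge, 90 (x) x 5 (y, thickness) x 80 mm high, 90 g. Origin: middle of its bottom edge. Stands in a slot of the drying rack at the start; may be absent.
- plate4: Upright clear glass plate with an orange top edge, 90 (x) x 5 (y, thickness) x 80 mm high, 90 g. Origin: middle of its bottom edge. Stands in a slot of the drying rack at the start; may be absent.
- tube_rack: Bystander: red tube rack 60 x 130 mm, 70 mm high, origin centre of underside.
- wash_jar: Bystander: white jar, 70 mm across, 100 mm high, origin centre of underside.
- tip_box: Bystander: blue box with clear lid 80 x 120 mm, 62 mm high, origin centre of underside.
Mind the look-alikes: they are no part of the job. Of the things shaped like the board, the grey one is meant. What is shaped like the plate2 but purple is not meant.

How it is judged:
On the way, in this order (a step that is already met when the one before it is completed fails the run):
1. every plate stands released in a slot of the case (x of plate0 in the frame of case between -0.035 and 0.025 m and y of plate0 in the frame of case between -0.088 and 0.088 m and z of each of plate0, plate1, plate2, plate3, plate4 in the frame of case below 0.012 m and angle between each of plate0, plate1, plate2, plate3, plate4's own z axis and vertical below 0.2 rad and linear speed of each of plate0, plate1, plate2, plate3, plate4 below 0.03 m/s and x of plate1 in the frame of case between -0.035 and 0.025 m and y of plate1 in the frame of case between -0.088 and 0.088 m and x of plate2 in the frame of case between -0.035 and 0.025 m and y of plate2 in the frame of case between -0.088 and 0.088 m and x of plate3 in the frame of case between -0.035 and 0.025 m and y of plate3 in the frame of case between -0.088 and 0.088 m and x of plate4 in the frame of case between -0.035 and 0.025 m and y of plate4 in the frame of case between -0.088 and 0.088 m and horizontal distance between each of plate1, plate2, plate3, plate4 and plate0 above 0.03 m and horizontal distance between each of plate2, plate3, plate4 and plate1 above 0.03 m and horizontal distance between each of plate3, plate4 and plate2 above 0.03 m and horizontal distance between plate4 and plate3 above 0.03 m and contact force between each of plate0, plate1, plate2, plate3, plate4 and the fingers below 0.2 N), for 0.2 s.
2. the tongue is under the lip while the board is still angled, tongue edge low (x of tongue in the frame of case between -0.08 and -0.066 m and y of tongue in the frame of case between -0.01 and 0.01 m and z of tongue in the frame of case between 0.084 and 0.099 m and angle between board's own z axis and vertical between 0.05 and 0.7 rad), for 0.1 s.
At the end, for the whole second after the job is handed in: Every plate present is at rest upright (0.2 rad) on the floor of its own case slot (origin below 12 mm in the case frame, plates over 30 mm apart); the board is at rest, flat (0.025 rad), 89 to 94.5 mm up in the case frame, centred sideways to 6 mm, its tongue at least 3 mm under the lip (x of plate0 in the frame of case between -0.035 and 0.025 m and y of plate0 in the frame of case between -0.088 and 0.088 m and z of each of plate0, plate1, plate2, plate3, plate4 in the frame of case below 0.012 m and angle between each of plate0, plate1, plate2, plate3, plate4's own z axis and vertical below 0.2 rad and linear speed of each of plate0, plate1, plate2, plate3, plate4 below 0.03 m/s and x of plate1 in the frame of case between -0.035 and 0.025 m and y of plate1 in the frame of case between -0.088 and 0.088 m and x of plate2 in the frame of case between -0.035 and 0.025 m and y of plate2 in the frame of case between -0.088 and 0.088 m and x of plate3 in the frame of case between -0.035 and 0.025 m and y of plate3 in the frame of case between -0.088 and 0.088 m and x of plate4 in the frame of case between -0.035 and 0.025 m and y of plate4 in the frame of case between -0.088 and 0.088 m and horizontal distance between each of plate1, plate2, plate3, plate4 and plate0 above 0.03 m and horizontal distance between each of plate2, plate3, plate4 and plate1 above 0.03 m and horizontal distance between each of plate3, plate4 and plate2 above 0.03 m and horizontal distance between plate4 and plate3 above 0.03 m and x of tongue in the frame of case between -0.08 and -0.066 m and y of board in the frame of case between -0.006 and 0.006 m and z of board in the frame of case between 0.089 and 0.0945 m and angle between board's own z axis and vertical below 0.025 rad and angle between the x axis of board and the x axis of case, either way round below 0.06 rad and linear speed of board below 0.02 m/s); the robot touches nothing.
It fails at once if a glass plate is tipped over (angle between any of plate0, plate1, plate2, plate3, plate4's own z axis and vertical above 0.7 rad).
It fails at once if a bystander is moved more than 3 cm (distance of any of tube_rack, wash_jar, tip_box from where it was at the start of the episode above 0.03 m).
Of plate0, plate1, plate2, plate3, plate4 only 3 to 5 are there at a start; the rules pass over those that are not, and their reading is None.
At some moment in a run one of board may be knocked a few centimetres aside while the robot is not near it.
It also fails if it takes over 210 s, if anything falls off the work surface, if the arm or the gripper's body presses on something with over 40 N, if the wrist force passes 120 N, or if a joint passes its speed limit or range.

## Robot

A 6-joint arm with a two-finger parallel gripper is mounted at the origin on the work surface. World frame = base frame: x ahead of the robot, y to its left, z up, the work surface at z = 0. Lengths are in m, angles in rad, forces in N, time in s.
With the tool pointing down it reaches from about 0.35 to 0.975 m from the base axis. Payload 4.9 kg.
Tool frame: the origin (TCP) lies at the very end of the fingers, on their centre line; the grasp point (between the pads) lies 19 mm behind it; x points along the fingers, y is the direction in which the jaws open and shut, and the axes are right-handed (so a half turn about x gives the same grasp; the last joint's range is limited). The gripper opens to 85 mm and grips with 20 to 120 N. Pads are 22 mm wide; open, the fingers measure 114 mm over their backs; the gripper's body (76 mm by 85 mm) begins 54 mm behind the grasp point. The pads swing forward as they close: fully open they stand 13 mm farther back than shut.
Start: joints at [0.997, 0.053, 1.613, -0, 1.476, -0.119], TCP at [0.275, 0.561, 0.231] pointing down, gripper open.
Joint ranges: [-3.01, 3.01], [-1.01, 2.22], [0.06, 2.58], [-1.02, 4.17], [0.09, 2.62], [-3.14, 3.14]. Speed limits (rad/s): [2.57, 2.57, 3.14, 3.14, 3.14, 3.14].

## Interface

Orientations are given as a rotation vector (axis times angle).
In Python, from station import ctrl, get_image, calibration, finish_job, search_frame, cut_out, mark_of gives the robot as it stands. The module is installed in compiled form; this text tells all that it offers.
- The arm moves only by the tool arm_command, never from a script. Its argument "plan" is a list that holds one entry, the list of rows, each a list of 7 numbers: the shift along the tool's x, y, z in m, then the turn, a rotation vector about the tool's x, y, z in degrees, then the finger opening in m, from 0 to 0.0854. A call has 1 to 20 rows; each row shifts and turns the pose as measured when the row begins, along the tool's axes as they then stand; what a row does not reach is not made up. A row lasts 1/12 s, in which the tool goes at most 41.7 mm and 7.16 degrees, less where a joint would pass 70% of its speed; a pose out of reach is approached as far as the arm can. A call with a gripper value outside its range is refused whole. The fingers move at their own pace and stop on an object; "squeeze" is the grip in N (left out, the last holds). Time passes only in rows, so rows that do not move let the fingers close. It gives the time, the measured TCP pose, the force and the opening at its end, in the units of the state.
- ctrl.get_obs(): the state, without advancing time (a new reading comes with each control period).
- get_image(name): name is "scene" or "top"; returns the picture (480x640x3 uint8, red, green, blue); there is no depth.
- calibration(name): a dict with "fx", "fy", "cx", "cy" (pixels), "cam_to_world" (4x4, takes a point from camera to world coordinates). Camera axes: x right, y down, z forward; pixel columns grow to the right and rows downward; lengths in m; the calibration is good to about 2 mm. A picture is of the moment at which its call begins. calibration takes no time and is no camera call.
- finish_job(): hands the job in, once; it reports no verdict.
Trained networks look in the newest picture that a camera, given by its name, has taken for a name from the list of things; names that differ only in an ending like _2 or _b are one class to them, and where a whole thing is asked for, a point or a joint stands for the part that bears it (a point fixed in the world has none). Each returns a list of dicts, best first, with "conf" (0 to 1); they miss things now and then, are a little off and sometimes report something else, mostly with a low value. They report only what shows in the picture. A call takes as long as a camera call. They do not tell look-alikes from the thing itself.
- search_frame(camera, thing): "at" ([x, y, z] in m, in the coordinates of the camera as it stood for that picture, good to about 4 mm: the middle of the surface that is visible of it).
- cut_out(camera, thing): "mask" (480x640 bool, what is visible of it).
- mark_of(camera, thing): "at" ([x, y, z] in m, in the coordinates of the camera as it stood for that picture, good to about 4 mm: a listed point, or the origin of a listed thing).
The state is a dict: "t": time; "q": joint angles; "dq": joint speeds; "effort": joint torques, N m; "tool_pos": TCP position; "tool_rot": TCP orientation; "contact_force": force on the tool from outside, world axes, zero at the start; "wrist_torque": the same for the moment, N m; "opening": finger opening in m.
Only numpy, scipy, OpenCV 4.12 (cv2) and the standard library are available. Lean on these libraries where they do the work, as an engineer would, in place of code of your own. Each camera call takes 0.05 s, during which the arm holds its last target. There are 200 camera calls.

## Working session

There is one attempt and no reset: what is moved stays moved. The work goes in short steps, Python scripts to look and compute and a tool call to move; the robot and the scene stay as the last step left them, time stands still between calls to the robot, and variables do not carry over. Pictures are saved under pics/ and viewed, about 12 in all and at most 16, crops included, and the job is handed in when it is done.

Besides the shell and the picture viewer there is one more tool, called after ">>>" by a JSON object that holds its "op" and its "data", one argument or row to a line. arm_command: Moves the arm, as the interface text tells. Its arguments: {"type":"object","properties":{"plan":{"type":"array","items":{"type":"array","items":{"type":"array","items":{"type":"number"}}}},"squeeze":{"type":"number"}},"required":["plan"]}

```bash
mkdir -p pics
cat > h.py <<'E'
import numpy as np,cv2
from station import *
def w(cam,p):
    T=np.array(calibration(cam)["cam_to_world"]);return (T@np.r_[p,1])[:3]
def proj(cam,P):
    c=calibration(cam);T=np.linalg.inv(np.array(c["cam_to_world"]));p=T@np.r_[P,1]
    return np.array([c["fx"]*p[0]/p[2]+c["cx"],c["fy"]*p[1]/p[2]+c["cy"]])
def ray(cam,uv,z):
    c=calibration(cam);T=np.array(c["cam_to_world"]);d=T[:3,:3]@np.array([(uv[0]-c["cx"])/c["fx"],(uv[1]-c["cy"])/c["fy"],1]);o=T[:3,3]
    return o+d*(z-o[2])/d[2]
def save(cam,n,crop=None,s=1):
    im=get_image(cam)
    if crop: im=im[crop[1]:crop[3],crop[0]:crop[2]]
    cv2.imwrite("pics/"+n,cv2.resize(im[:,:,::-1],None,fx=s,fy=s,interpolation=cv2.INTER_CUBIC))
    return im
E
python3 - <<'E'
from h import *
for c in("top","scene"):
    save(c,c+"0.png")
    k=calibration(c);print(c,k["fx"],np.round(k["cam_to_world"],3).tolist())
    for n in("case","board","tongue","groove","rebate","rack","slot0","slot2","slot4","plate0","tube_rack","wash_jar","tip_box"):
        for r in mark_of(c,n)[:8]: print(n,round(r["conf"],2),np.round(w(c,r["at"]),3),np.round(proj(c,w(c,r["at"])),0))
print(ctrl.get_obs())
E
```

```text
top 503.69485783841253 [[-0.018, -0.99, 0.137, 0.377], [-0.999, 0.014, -0.031, 0.02], [0.029, -0.138, -0.99, 1.224], [0.0, 0.0, 0.0, 1.0]]
case 0.61 [ 0.551  0.026 -0.002] [309. 236.]
board 0.86 [ 0.488 -0.304 -0.003] [443. 259.]
board 0.62 [ 0.256 -0.402 -0.003] [489. 355.]
board 0.49 [ 0.416 -0.306 -0.001] [446. 289.]
tongue 0.91 [ 0.414 -0.303  0.   ] [445. 289.]
tongue 0.77 [ 0.182 -0.389  0.001] [486. 387.]
groove 0.64 [0.491 0.015 0.092] [314. 256.]
rebate 0.79 [0.614 0.027 0.091] [308. 203.]
rack 0.83 [ 0.471  0.302 -0.008] [196. 270.]
slot0 0.87 [ 0.56  -0.051  0.007] [340. 231.]
slot0 0.86 [0.552 0.025 0.004] [309. 235.]
slot0 0.78 [0.544 0.063 0.011] [293. 238.]
slot0 0.77 [ 0.556 -0.018  0.005] [327. 233.]
slot0 0.75 [0.536 0.098 0.005] [280. 242.]
slot2 0.87 [ 0.56  -0.051  0.007] [340. 231.]
slot2 0.86 [0.552 0.025 0.004] [309. 235.]
slot2 0.78 [0.544 0.063 0.011] [293. 238.]
slot2 0.77 [ 0.556 -0.018  0.005] [327. 233.]
slot2 0.75 [0.536 0.098 0.005] [280. 242.]
slot4 0.87 [ 0.56  -0.051  0.007] [340. 231.]
slot4 0.86 [0.552 0.025 0.004] [309. 235.]
slot4 0.78 [0.544 0.
[... 2321 characters left out ...]
02] [443. 222.]
tip_box 0.56 [ 0.711 -0.31  -0.001] [278. 386.]
{'t': 1.4, 'q': array([ 9.96984422e-01,  5.27029664e-02,  1.61288888e+00, -3.72055118e-05,
        1.47600419e+00, -1.19013868e-01]), 'dq': array([ 0.00106337, -0.00147166, -0.00068287,  0.00207489, -0.00196172,
       -0.00095901]), 'effort': array([-1.30030046e-03, -3.93676615e+01, -3.70453799e+01, -1.72972823e-04,
        5.73125617e-04,  6.95620926e-06]), 'tool_pos': array([0.27455836, 0.56144651, 0.23130838]), 'tool_rot': array([ 0.35662252,  1.5411817 , -0.35664745]), 'contact_force': array([ 0.05411378,  0.47104443, -0.61544173]), 'wrist_torque': array([0.01644755, 0.03062818, 0.02663137]), 'opening': 0.08550628927926197}
```

View pics/top0.png

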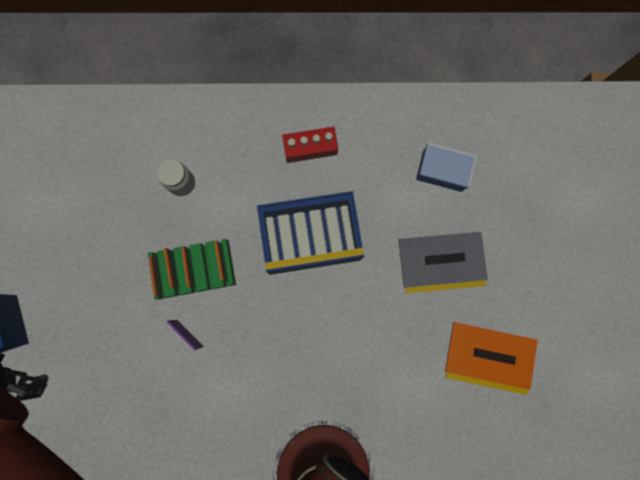

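View pics/scene0.png

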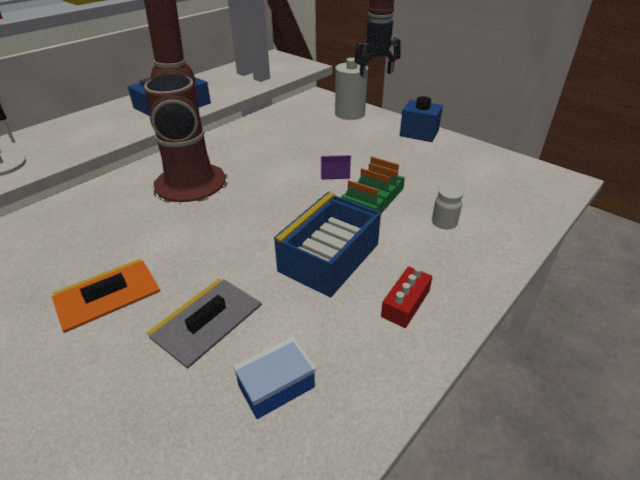

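Look-alikes: boards – grey (443,259) is meant, orange (489,355) is not; the purple plate (185,335) is not meant; the orange-topped plates in the green rack (153–221, 260) are. Next: close crops and fits by colour.

```bash
cat >> h.py <<'E'
def hsvmask(im,lo,hi,box=None):
    m=cv2.inRange(cv2.cvtColor(im,cv2.COLOR_RGB2HSV),np.array(lo),np.array(hi))
    if box: k=np.zeros_like(m);k[box[1]:box[3],box[0]:box[2]]=255;m&=k
    return m
def blobs(m,cam,z,mn=15):
    n,l,s,c=cv2.connectedComponentsWithStats(m)
    for i in range(1,n):
        if s[i,4]<mn: continue
        v,u=np.nonzero(l==i);P=np.array([ray(cam,(a,b),z)[:2] for a,b in zip(u,v)])
        R=cv2.minAreaRect(P.astype(np.float32)*1000);q=P-P.mean(0);V=np.linalg.svd(q,full_matrices=False)[2][0]
        print(cam,"px",np.round(c[i],1),"n",s[i,4],"rect",np.round(R[0],1),np.round(R[1],1),round(R[2],1),"mean",np.round(P.mean(0)*1000,1),"axis deg",round(np.degrees(np.arctan2(V[1],V[0]))%180,2))
E
python3 - <<'E'
from h import *
im=get_image("top");sc=get_image("scene")
a=cv2.resize(im[225:360,140:250],None,fx=5,fy=5,interpolation=cv2.INTER_CUBIC)
b=cv2.resize(sc[150:220,310:420],None,fx=5,fy=5,interpolation=cv2.INTER_CUBIC)
b=np.vstack([b,np.zeros((675-350,550,3),np.uint8)])
cv2.imwrite("pics/crop1.png",cv2.resize(np.hstack([a,b])[:,:,::-1],(800,490)))
print("orange");blobs(hsvmask(im,(5,150,90),(14,255,255),(140,225,250,310)),"top",.086)
blobs(hsvmask(sc,(5,150,90),(14,255,255),(330,150,420,220)),"scene",.086)
print("lip");blobs(hsvmask(im,(19,150,90),(32,255,255),(250,180,370,280)),"top",.107)
blobs(hsvmask(sc,(19,150,90),(32,255,255),(260,180,400,280)),"scene",.107)
print("ins");blobs(hsvmask(im,(0,0,110),(180,90,255),(266,206,356,264)),"top",.042)
print("green");blobs(hsvmask(im,(45,120,40),(80,255,255),(140,225,250,310)),"top",.042)
print("tongue");blobs(hsvmask(im,(19,150,90),(32,255,255),(390,220,500,300)),"top",.005)
print("bar");blobs(hsvmask(im,(0,0,0),(180,255,60),(410,245,480,275)),"top",.038)
E
```

```text
orange
top px [218.7 259.3] n 80 rect [486.7 229. ] [87.7  4.4] 10.0 mean [488.1 229.3] axis deg 9.92
top px [168.2 267.7] n 75 rect [471.5 341.8] [85.6  4.3] 11.0 mean [470.9 341.6] axis deg 10.84
top px [185.6 266.4] n 77 rect [473.1 303.1] [85.2  4.4] 9.4 mean [473.2 303.1] axis deg 9.46
top px [152.3 275.7] n 79 rect [453.1 376.5] [86.5  4.4] 9.7 mean [453.5 376.5] axis deg 9.65
scene px [384.2 161.5] n 49 rect [455.7 363.8] [84.6 24.3] 13.4 mean [456.4 369.6] axis deg 12.23
scene px [382.9 167.9] n 83 rect [476.  332.6] [87.3 27.3] 11.8 mean [474.9 337.5] axis deg 10.7
scene px [375.9 173.6] n 73 rect [475.1 293.5] [85.9 26.2] 7.1 mean [478.4 299.4] axis deg 7.75
scene px [362.3 185.9] n 62 rect [487.2 222.3] [84.9 16.1] 13.0 mean [488.7 224.4] axis deg 10.78
lip
top px [313.9 258.2] n 557 rect [485.5  14.3] [ 13.3 217.4] 8.1 mean [485.2  14.8] axis deg 98.08
scene px [304.2 216.8] n 370 rect [486.4  10.9] [ 16.1 222.1] 7.9 mean [487.3   3. ] axis deg 97.96
ins
top px [346.9 227.5] n 282 rect [564.1 -64.9] [105.1  15.9] 8.7 mean [563.7 -64.9] axis deg 8.11
top px [333.3 229.5] n 466 rect [559.5 -32.3] [104.9  25.5] 7.9 mean [559.2 -32.4] axis deg 8.15
top px [317.5 232. ] n 471 rect [554.3   5.2] [105.3  25.4] 8.1 mean [553.8   5.1] axis deg 7.89Traceback (most recent call last):
  File "<stdin>", line 11, in <module>
  File "h.py", line 24, in blobs
    v,u=np.nonzero(l==i);P=np.array([ray(cam,(a,b),z)[:2] for a,b in zip(u,v)])
                                     ~~~^^^^^^^^^^^^^
  File "h.py", line 9, in ray
    c=calibration(cam);T=np.array(c["cam_to_world"]);d=T[:3,:3]@np.array([(uv[0]-c["cx"])/c["fx"],(uv[1]-c["cy"])/c["fy"],1]);o=T[:3,3]
ValueError: time passes only in moves, steps and waits
```

View pics/crop1.png

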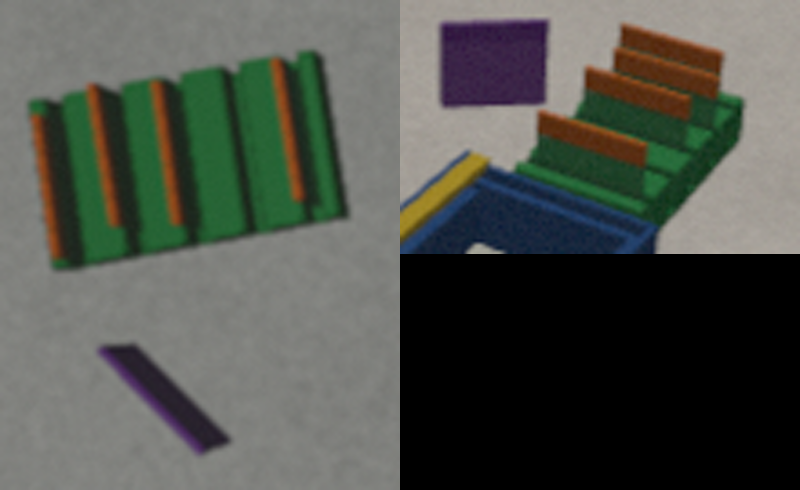

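Four glass plates stand in the rack: orange tops at top-px (219,259), (186,266), (168,268), (152,276). The purple plate at (185,335) is left alone. From the lip and the insert, the case origin is about (0.555, 0.024) at yaw 8.0°; the plates are at yaw ≈ 10°.

```bash
cat >> h.py <<'E'
from scipy.spatial.transform import Rotation as Rn
from functools import lru_cache
calibration=lru_cache(None)(calibration)
def Rdown(yaw): # tool x down, y = frame y, z = frame x
    c,s=np.cos(np.radians(yaw)),np.sin(np.radians(yaw));return np.array([[0,-s,c],[0,c,s],[-1,0,0.]])
def to(pos,yaw=None,R=None):
    o=ctrl.get_obs();T=Rn.from_rotvec(o["tool_rot"]).as_matrix()
    R=Rdown(yaw) if R is None else R
    print("t",round(o["t"],2),"pos",np.round(o["tool_pos"],4),"turn(deg,tool)",np.round(np.degrees(Rn.from_matrix(T.T@R).as_rotvec()),2),
     "shift(mm) now",np.round(T.T@(np.array(pos)-o["tool_pos"])*1000,1),"after turn",np.round(R.T@(np.array(pos)-o["tool_pos"])*1000,1),"F",np.round(o["contact_force"],1),"op",round(o["opening"],4))
C0=np.array([.5553,.0241]);CY=8.0
def cw(x,y): # case mm -> world xy
    a=np.radians(CY);return C0+np.array([x*np.cos(a)-y*np.sin(a),x*np.sin(a)+y*np.cos(a)])/1000
E
python3 - <<'E'
from h import *
to([.487,.2295,.16],10);print(np.round([cw(-4,y) for y in(-38,0,38,76)],4).tolist())
E
```

```text
t 1.5 pos [0.2745 0.5615 0.2313] turn(deg,tool) [-36.06  -0.    -0.  ] shift(mm) now [  71.3 -204.9  336.7] after turn [  71.3 -363.8  151.6] F [-0.1 -0.2 -0.1] op 0.0852
[[0.5566, -0.0141], [0.5513, 0.0235], [0.5461, 0.0612], [0.5408, 0.0988]]
```

>>> {"op": "arm_command", "data": {
  "plan": [
    [[0,0,0,-6,0,0,0.025],[0,0,0,-6,0,0,0.025],[0,0,0,-6,0,0,0.025],[0,0,0,-6,0,0,0.025],[0,0,0,-6,0,0,0.025],[0,0,0,-6,0,0,0.025],[0,-0.03,0.0125,0,0,0,0.025],[0,-0.03,0.0125,0,0,0,0.025],[0,-0.03,0.0125,0,0,0,0.025],[0,-0.03,0.0125,0,0,0,0.025],[0,-0.03,0.0125,0,0,0,0.025],[0,-0.03,0.0125,0,0,0,0.025],[0,-0.03,0.0125,0,0,0,0.025],[0,-0.03,0.0125,0,0,0,0.025],[0,-0.03,0.0125,0,0,0,0.025],[0,-0.03,0.0125,0,0,0,0.025],[0,-0.03,0.0125,0,0,0,0.025],[0,-0.03,0.0125,0,0,0,0.025]]
  ],
  "squeeze": 25
}}

```text
t: 3.0
tool_pos: [0.5015, 0.2317, 0.232]
tool_rot: [-0.169, 1.561, 0.175]
contact_force: [0.2, 0.2, 0.1]
opening: 0.0252
```

Run:
```python
from h import *
to([.487,.2295,.062],10)
```

```text
t 3.0 pos [0.5015 0.2317 0.232 ] turn(deg,tool) [ 2.54  0.2  -0.2 ] shift(mm) now [169.9   0.4 -15.2] after turn [170.    0.3 -14.6] F [0.2 0.2 0.1] op 0.0252
```

>>> {"op": "arm_command", "data": {
  "plan": [
    [[0,0,-0.013,2,0,0,0.025],[0.025,0,0,0,0,0,0.025],[0.03,0,0,0,0,0,0.025],[0.025,0,0,0,0,0,0.025],[0,0,0,0,0,0,0.025],[0,0,0,0,0,0,0.025]]
  ]
}}

```text
t: 3.5
tool_pos: [0.4956, 0.222, 0.1536]
tool_rot: [-0.131, 1.555, 0.136]
contact_force: [-0.5, 0.0, 1.1]
opening: 0.025
```

Run:
```python
from h import *
to([.487,.2295,.062],10)
a=get_image("top")[225:300,190:260];b=get_image("scene")[110:220,310:420]
cv2.imwrite("pics/c2.png",np.hstack([cv2.resize(a,(400,429)),cv2.resize(b,(400,429))])[:,:,::-1])
```

```text
t 3.5 pos [0.4956 0.222  0.1536] turn(deg,tool) [-0.27  0.7  -0.13] shift(mm) now [91.5  8.6 -8.3] after turn [91.6  8.9 -7.1] F [-0.5  0.   1.1] op 0.025
```

View pics/c2.png

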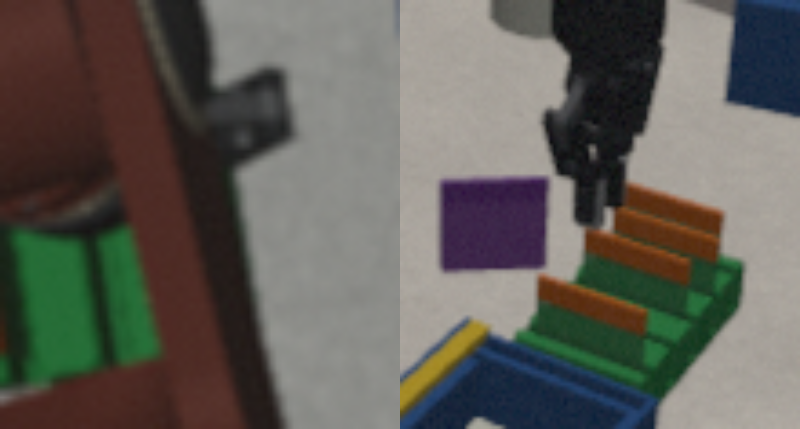

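>>> {"op": "arm_command", "data": {
  "plan": [
    [[0,0,0,0,0.6,0,0.025],[0,0.009,-0.008,0,0,0,0.025],[0,0,0,0,0,0,0.025],[0,0,0,0,0,0,0.025],[0,0,0,0,0,0,0.025]]
  ]
}}

```text
t: 4.02
tool_pos: [0.4886, 0.2325, 0.1614]
tool_rot: [-0.131, 1.555, 0.139]
contact_force: [-0.2, -0.6, -0.1]
opening: 0.0252
```

Run:
```python
from h import *
to([.487,.2295,.062],10)
```

```text
t 4.02 pos [0.4886 0.2325 0.1614] turn(deg,tool) [-0.16  0.71 -0.23] shift(mm) now [99.4 -3.1 -3.3] after turn [99.4 -2.7 -2.1] F [-0.2 -0.6 -0.1] op 0.0252
```

>>> {"op": "arm_command", "data": {
  "plan": [
    [[0.015,-0.003,-0.002,0,0.7,0,0.025],[0.015,0,0,0,0,0,0.025],[0.015,0,0,0,0,0,0.025],[0.01,0,0,0,0,0,0.025],[0,0,0,0,0,0,0.025],[0,0,0,0,0,0,0.025],[0,0,0,0,0,0,0.025]]
  ]
}}

```text
t: 4.6
tool_pos: [0.4872, 0.2287, 0.1022]
tool_rot: [-0.132, 1.568, 0.138]
contact_force: [0.0, 0.3, 1.0]
opening: 0.025
```

Run:
```python
from h import *
to([.487,.2295,.062],10)
im=save("scene","s3.png",(330,120,410,210),6)
```

```text
t 4.6 pos [0.4872 0.2287 0.1022] turn(deg,tool) [-0.14 -0.06 -0.21] shift(mm) now [40.2  0.7 -0. ] after turn [40.2  0.8 -0.1] F [0.  0.3 1. ] op 0.025
```

View pics/s3.png

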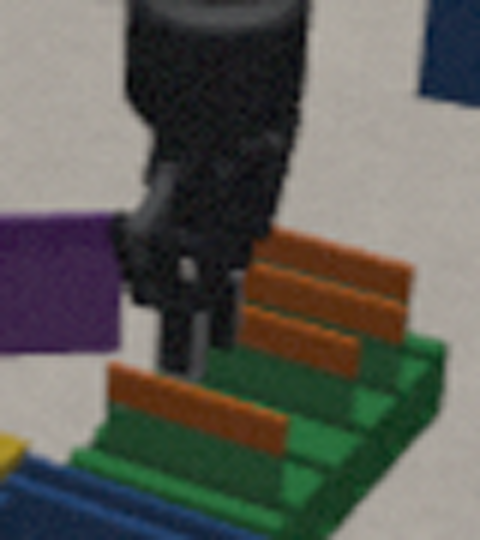

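The fingers hang just above the nearest plate (scene px ~(363,182), plate top middle ~(363,188)), one finger on each side. Descend and grip.

>>> {"op": "arm_command", "data": {
  "plan": [
    [[0.014,0.0007,0,0,0,0,0.025],[0.014,0,0,0,0,0,0.025],[0.01,0,0,0,0,0,0.025],[0,0,0,0,0,0,0.025],[0,0,0,0,0,0,0.025],[0,0,0,0,0,0,0.0],[0,0,0,0,0,0,0.0],[0,0,0,0,0,0,0.0],[0,0,0,0,0,0,0.0],[0,0,0,0,0,0,0.0],[0,0,0,0,0,0,0.0]]
  ]
}}

```text
t: 5.57
tool_pos: [0.4926, 0.2312, 0.0711]
tool_rot: [-0.13, 1.555, 0.14]
contact_force: [-0.3, -0.3, -0.8]
opening: 0.0036
```

Run:
```python
from h import *
to([.487,.2295,.20],8);to([*cw(-4,-38),.20],8)
```

```text
t 5.57 pos [0.4926 0.2312 0.0711] turn(deg,tool) [ 1.87  0.71 -0.32] shift(mm) now [-129.    -0.    -4.2] after turn [-128.9   -0.9   -5.8] F [-0.3 -0.3 -0.8] op 0.0036
t 5.57 pos [0.4926 0.2312 0.0711] turn(deg,tool) [ 1.87  0.71 -0.32] shift(mm) now [-130.  -251.9   22.7] after turn [-128.9 -251.8   29.3] F [-0.3 -0.3 -0.8] op 0.0036
```

>>> {"op": "arm_command", "data": {
  "plan": [
    [[0,0,0,0,0,0,0.0],[0,0,0,0,0,0,0.0]]
  ]
}}

```text
t: 5.73
tool_pos: [0.4926, 0.2312, 0.0713]
tool_rot: [-0.13, 1.554, 0.14]
contact_force: [-0.6, 0.8, -1.2]
opening: 0.0044
```

Run:
```python
from h import *
o=ctrl.get_obs();print(o["q"],o["dq"])
to([.487,.2295,.06],10)
save("scene","s4.png",(330,120,410,210),6)
```

```text
[ 0.30011723  0.00811521  1.93995209  0.00406059  1.1801162  -1.4444854 ] [-0.00165703 -0.00176791  0.00237795 -0.00058312  0.00078237 -0.00167723]
t 5.73 pos [0.4926 0.2312 0.0713] turn(deg,tool) [-0.13  0.74 -0.31] shift(mm) now [11.2 -0.8 -6. ] after turn [11.3 -0.7 -5.8] F [-0.6  0.8 -1.2] op 0.0044
```

View pics/s4.png

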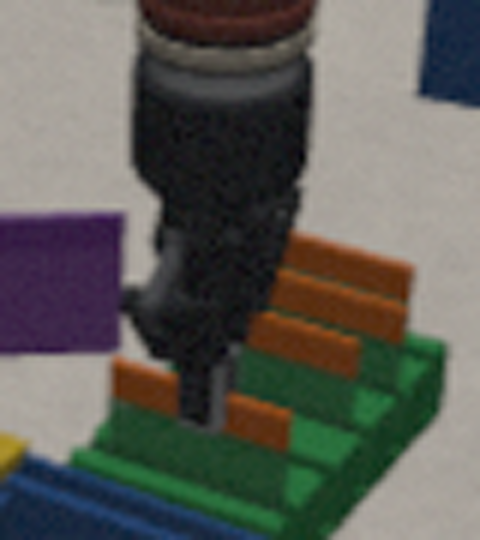

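Gripped, but 9 mm higher than planned; regrip lower.

>>> {"op": "arm_command", "data": {
  "plan": [
    [[0,0,0,0,0,0,0.025],[0,0,0,0,0,0,0.025],[0,0,0,0,0,0,0.025],[0.006,0,-0.004,0,0.5,0,0.025],[0.006,0,-0.003,0,0.3,0,0.025],[0.003,0,0,0,0,0,0.025],[0.002,0,0,0,0,0,0.025],[0.001,0,0,0,0,0,0.0],[0.0,0,0,0,0,0,0.0],[0,0,0,0,0,0,0.0],[0,0,0,0,0,0,0.0],[0,0,0,0,0,0,0.0],[0,0,0,0,0,0,0.0]]
  ]
}}

```text
t: 6.87
tool_pos: [0.4852, 0.23, 0.0513]
tool_rot: [-0.131, 1.57, 0.139]
contact_force: [-0.7, 0.2, -0.6]
opening: 0.0046
```

Run:
```python
from h import *
to([.487,.2295,.06],10)
```

```text
t 6.87 pos [0.4852 0.23   0.0513] turn(deg,tool) [-0.12 -0.16 -0.31] shift(mm) now [-8.7 -0.8  1.7] after turn [-8.7 -0.8  1.7] F [-0.7  0.2 -0.6] op 0.0046
```

>>> {"op": "arm_command", "data": {
  "plan": [
    [[-0.01,0,0,0,0,0,0.0],[-0.02,0,0,0,0,0,0.0],[-0.025,0,0,0,0,0,0.0],[-0.025,0,0,0,0,0,0.0],[-0.025,0,0,0,0,0,0.0],[-0.02,0,0,0,0,0,0.0],[-0.015,0,0,0,0,0,0.0],[-0.008,-0.015,0.003,0.3,0,0,0.0],[0,-0.03,0.005,0.3,0,0,0.0],[0,-0.03,0.005,0.3,0,0,0.0],[0,-0.03,0.005,0.3,0,0,0.0],[0,-0.03,0.005,0.3,0,0,0.0],[0,-0.03,0.005,0.3,0,0,0.0],[0,-0.03,0.005,0,0,0,0.0],[0,-0.02,0.003,0,0,0,0.0],[0,-0.01,0,0,0,0,0.0],[0,-0.005,0,0,0,0,0.0],[0,0,0,0,0,0,0.0]]
  ]
}}

```text
t: 8.37
tool_pos: [0.559, -0.0012, 0.2195]
tool_rot: [-0.109, 1.559, 0.117]
contact_force: [-0.3, 0.7, 0.3]
opening: 0.0046
```

Run:
```python
from h import *
to([*cw(-4,-38),.18],8)
```

```text
t 8.37 pos [ 0.559  -0.0012  0.2195] turn(deg,tool) [ 0.25  0.5  -0.26] shift(mm) now [ 39.5 -12.6  -4.6] after turn [ 39.5 -12.5  -4.2] F [-0.3  0.7  0.3] op 0.0046
```

>>> {"op": "arm_command", "data": {
  "plan": [
    [[0.008,-0.005,-0.002,0,0.4,-0.2,0.0],[0.012,-0.005,-0.002,0,0,0,0.0],[0.012,-0.002,0,0,0,0,0.0],[0.01,0,0,0,0,0,0.0],[0.006,0,0,0,0,0,0.0],[0.004,0,0,0,0,0,0.0],[0.002,0,0,0,0,0,0.0],[0.0,0,0,0,0,0,0.0]]
  ]
}}

```text
t: 9.03
tool_pos: [0.5536, -0.0092, 0.157]
tool_rot: [-0.115, 1.572, 0.121]
contact_force: [-0.7, -0.1, -1.0]
opening: 0.0049
```

Run:
```python
from h import *
to([*cw(-4,-38),.16],8)
a=get_image("top")[180:290,250:380];b=get_image("scene")[170:300,260:400]
cv2.imwrite("pics/c5.png",np.hstack([cv2.resize(a,(400,338)),cv2.resize(b,(400,338))])[:,:,::-1])
```

```text
t 9.03 pos [ 0.5536 -0.0092  0.157 ] turn(deg,tool) [ 0.62 -0.23 -0.24] shift(mm) now [-3.  -5.3  2.2] after turn [-3.  -5.3  2.3] F [-0.7 -0.1 -1. ] op 0.0049
```

View pics/c5.png

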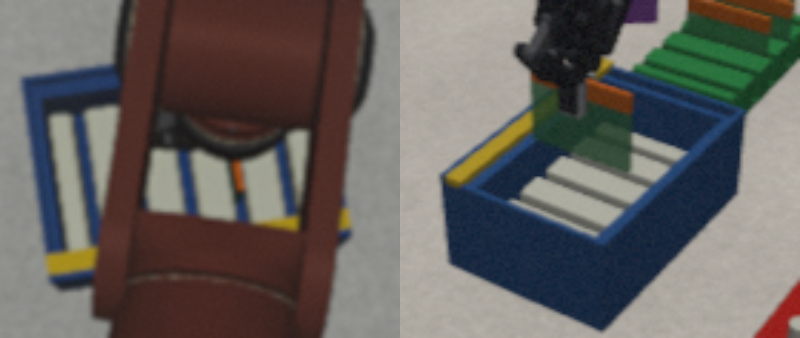

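Run:
```python
from h import *
o=ctrl.get_obs();p=o["tool_pos"];z=p[2]-.0513+.006+.08
im=get_image("top");sc=get_image("scene")
blobs(hsvmask(im,(5,120,70),(15,255,255),(300,220,350,270)),"top",z,8)
blobs(hsvmask(sc,(5,120,70),(15,255,255),(300,180,370,240)),"scene",z-.004,8)
print(p,proj("top",[p[0],p[1],z]),proj("scene",[p[0],p[1],z]))
# case checks: ridges and lip in scene & top predicted vs seen
blobs(hsvmask(sc,(19,150,90),(32,255,255),(260,180,400,280)),"scene",.107)
blobs(hsvmask(sc,(0,0,110),(180,70,255),(290,215,365,275)),"scene",.042,60)
for y in(-57,-19,19,57): print(y,np.round(cw(-4,y)*1000,1))
```

```text
top px [326.8 236.5] n 28 rect [521.4 -12.1] [19.2  5.8] 8.4 mean [521.4 -12. ] axis deg 7.03
top px [320.6 259.3] n 358 rect [473.   -3.3] [97.9 34.1] 83.0 mean [474.4   1.6] axis deg 82.28
scene px [309.6 200.7] n 14 rect [533.6 -27.3] [25.9  5.6] 0.8 mean [533.5 -27.1] axis deg 2.17
scene px [332.9 206.1] n 127 rect [583.1  -9.3] [51.1 25.6] 6.2 mean [584.3  -8.9] axis deg 169.61
[ 0.55409205 -0.00932028  0.15792877] [325.21075721 220.93593627] [322.14392817 199.24613531]
scene px [330.8 195.3] n 20 rect [476.4 110.5] [ 9.1 23.5] 30.5 mean [475.3 111. ] axis deg 117.43
scene px [291.8 227.6] n 217 rect [494.3 -43.1] [ 16.9 118.3] 7.9 mean [494.6 -47.4] axis deg 98.92
scene px [349.6 226.5] n 101 rect [538.  108.3] [55.4 19.7] 7.4 mean [540.6 109.1] axis deg 5.24
scene px [346.1 234.3] n 106 rect [551.1  77.5] [37.5 31.1] 8.0 mean [554.   78.9] axis deg 153.87
scene px [328.6 238.9] n 290 rect [532.3  36.9] [89.  31.1] 8.8 mean [532.9  36.6] axis deg 7.85
scene px [319.9 247.2] n 306 rect [537.  -1.] [89.3 30. ] 8.0 mean [537.9  -0.8] axis deg 7.66
scene px [314.  253.6] n 83 rect [541.4 -27.3] [87.3  8. ] 7.9 mean [543.2 -27.1] axis deg 8.46
scene px [359.8 269.3] n 111 rect [659.9   6.7] [24.1 56.5] 7.9 mean [656.9   2.2] axis deg 105.18
-57 [559.3 -32.9]
-19 [554.    4.7]
19 [548.7  42.4]
57 [543.4  80. ]
```

>>> {"op": "arm_command", "data": {
  "plan": [
    [[0,-0.003,0.001,0.5,-0.2,-0.2,0.0],[0,-0.002,0.001,0,0,0,0.0],[0,0,0,0,0,0,0.0],[0,0,0,0,0,0,0.0]]
  ]
}}

```text
t: 9.57
tool_pos: [0.5591, -0.015, 0.1612]
tool_rot: [-0.111, 1.561, 0.109]
contact_force: [0.2, 0.2, -1.0]
opening: 0.0043
```

Run:
```python
from h import *
to([*cw(-4,-38),.1],8)
```

```text
t 9.57 pos [ 0.5591 -0.015   0.1612] turn(deg,tool) [0.04 0.39 0.11] shift(mm) now [61.2  1.4 -2.7] after turn [61.2  1.3 -2.3] F [ 0.2  0.2 -1. ] op 0.0043
```

>>> {"op": "arm_command", "data": {
  "plan": [
    [[0.006,0.001,-0.001,0,0.3,0,0.0],[0.01,0,-0.001,0,0,0,0.0],[0.01,0,0,0,0,0,0.0],[0.01,0,0,0,0,0,0.0],[0.01,0,0,0,0,0,0.0],[0.006,0,0,0,0,0,0.0],[0.003,0,0,0,0,0,0.0],[0.0,0,0,0,0,0,0.0]]
  ]
}}

```text
t: 10.23
tool_pos: [0.5553, -0.0142, 0.0983]
tool_rot: [-0.111, 1.57, 0.109]
contact_force: [-0.2, -1.0, -0.9]
opening: 0.0046
```

Run:
```python
from h import *
to([*cw(-4,-38),.1],8);to([*cw(-4,-38),.1],8)
```

```text
t 10.23 pos [ 0.5553 -0.0142  0.0983] turn(deg,tool) [ 0.03 -0.14  0.05] shift(mm) now [-1.7 -0.   1.3] after turn [-1.7 -0.   1.3] F [-0.2 -1.  -0.9] op 0.0046
t 10.23 pos [ 0.5553 -0.0142  0.0983] turn(deg,tool) [ 0.03 -0.14  0.05] shift(mm) now [-1.7 -0.   1.3] after turn [-1.7 -0.   1.3] F [-0.2 -1.  -0.9] op 0.0046
```

Perfectly aligned. Lower into the slot by 47 mm, watching the force.

>>> {"op": "arm_command", "data": {
  "plan": [
    [[0.004,0,0.001,0,0,0,0.0],[0.005,0,0,0,0,0,0.0],[0.005,0,0,0,0,0,0.0],[0.005,0,0,0,0,0,0.0],[0.005,0,0,0,0,0,0.0],[0.005,0,0,0,0,0,0.0],[0.0,0,0,0,0,0,0.0]]
  ]
}}

```text
t: 10.82
tool_pos: [0.5574, -0.0142, 0.0674]
tool_rot: [-0.111, 1.568, 0.109]
contact_force: [0.1, 0.6, -0.1]
opening: 0.0048
```

Run:
```python
from h import *
to([*cw(-4,-38),.0515],8)
```

```text
t 10.82 pos [ 0.5574 -0.0142  0.0674] turn(deg,tool) [ 0.03 -0.01  0.09] shift(mm) now [15.9  0.3 -0.8] after turn [15.9  0.2 -0.8] F [ 0.1  0.6 -0.1] op 0.0048
```

>>> {"op": "arm_command", "data": {
  "plan": [
    [[0.004,0,0,0,0,0,0.0],[0.004,0,0,0,0,0,0.0],[0.003,0,0,0,0,0,0.0],[0.002,0,0,0,0,0,0.0],[0.001,0,0,0,0,0,0.0],[0.0,0,0,0,0,0,0.0]]
  ]
}}

```text
t: 11.32
tool_pos: [0.5576, -0.0143, 0.0519]
tool_rot: [-0.111, 1.568, 0.109]
contact_force: [0.7, 1.4, -0.3]
opening: 0.0044
```

>>> {"op": "arm_command", "data": {
  "plan": [
    [[0.001,0,0,0,0,0,0.0],[0,0,0,0,0,0,0.016],[0,0,0,0,0,0,0.016],[0,0,0,0,0,0,0.016],[0,0,0,0,0,0,0.016],[-0.005,0,0,0,0,0,0.016],[-0.01,0,0,0,0,0,0.016],[-0.02,0,0,0,0,0,0.016],[-0.025,0,0,0,0,0,0.016],[-0.025,0,0,0,0,0,0.016],[-0.02,0,0,0,0,0,0.02],[-0.015,0,0,0,0,0,0.025],[-0.005,0,0,0,0,0,0.025],[0,0,0,0,0,0,0.025]]
  ]
}}

```text
t: 12.48
tool_pos: [0.5584, -0.0141, 0.189]
tool_rot: [-0.112, 1.562, 0.108]
contact_force: [0.4, -0.0, -0.9]
opening: 0.025
```

Run:
```python
from h import *
to([.473,.3045,.14],10)
im=get_image("top");sc=get_image("scene")
blobs(hsvmask(im,(5,150,90),(14,255,255),(140,225,360,310)),"top",.086)
blobs(hsvmask(sc,(5,150,90),(14,255,255),(290,150,420,270)),"scene",.082)
cv2.imwrite("pics/c6.png",cv2.resize(sc[150:300,250:420],None,fx=4,fy=4)[:,:,::-1])
```

```text
t 12.48 pos [ 0.5584 -0.0141  0.189 ] turn(deg,tool) [-1.96  0.3   0.19] shift(mm) now [ 47.8 327.6 -40.2] after turn [ 49.  328.6 -28.7] F [ 0.4 -0.  -0.9] op 0.025
top px [326.8 236.6] n 44 rect [536.3 -15.2] [40.1  5.3] 8.3 mean [536.1 -15.3] axis deg 8.75
top px [168.4 267.7] n 86 rect [471.5 341.4] [85.6  5. ] 11.0 mean [470.8 341.3] axis deg 10.91
top px [185.7 266.5] n 86 rect [473.1 302.7] [85.2  5.2] 9.4 mean [473.  302.7] axis deg 9.55
top px [152.5 276.1] n 91 rect [452.9 376.1] [86.9  5. ] 9.7 mean [452.5 375.9] axis deg 9.66
scene px [383.5 166.4] n 304 rect [464.9 352.1] [106.  63.] 10.0 mean [467.4 351.4] axis deg 172.14
scene px [375.  174.8] n 161 rect [475.1 298.3] [93.1 28.1] 10.1 mean [476.6 298.1] axis deg 8.25
scene px [322.7 242.2] n 199 rect [559.  -18.6] [91.4 19.9] 7.3 mean [562.4 -17.7] axis deg 5.84
```

View pics/c6.png

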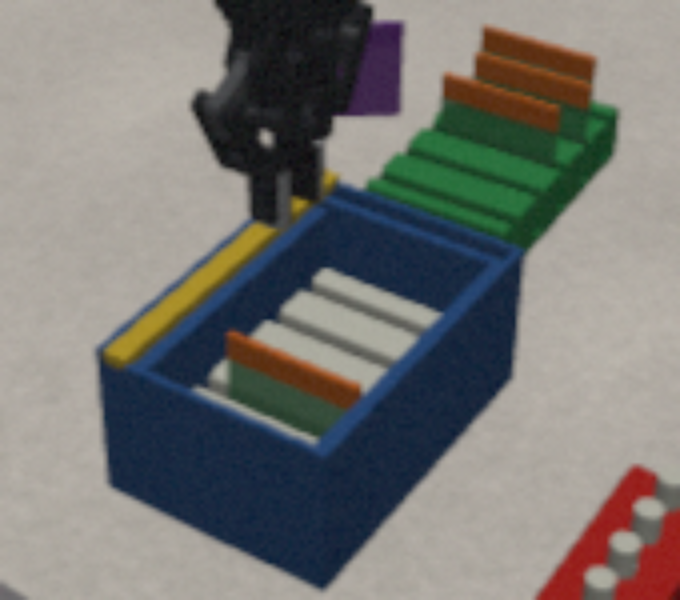

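>>> {"op": "arm_command", "data": {
  "plan": [
    [[0,0.015,-0.001,-0.5,0,0,0.025],[0,0.03,-0.003,-0.5,0,0,0.025],[0,0.035,-0.004,-0.5,0,0,0.025],[0,0.035,-0.004,-0.4,0,0,0.025],[0,0.035,-0.004,0,0,0,0.025],[0,0.035,-0.004,0,0,0,0.025],[0,0.035,-0.003,0,0,0,0.025],[0.005,0.035,-0.003,0,0,0,0.025],[0.01,0.025,-0.001,0,0,0,0.025],[0.01,0.015,0,0,0,0,0.025],[0.01,0.007,0,0,0,0,0.025],[0.005,0.002,0,0,0,0,0.025],[0,0,0,0,0,0,0.025],[0,0,0,0,0,0,0.025]]
  ]
}}

```text
t: 13.75
tool_pos: [0.4646, 0.2889, 0.121]
tool_rot: [-0.141, 1.6, 0.127]
contact_force: [0.3, -0.2, 0.5]
opening: 0.025
```

Run:
```python
from h import *
to([.473,.3035,.10],10)
```

```text
t 13.75 pos [0.4646 0.2889 0.121 ] turn(deg,tool) [-0.26 -1.94  0.36] shift(mm) now [20.6 13.1 11.4] after turn [21.  12.9 10.8] F [ 0.3 -0.2  0.5] op 0.025
```

>>> {"op": "arm_command", "data": {
  "plan": [
    [[0,0.006,0.005,0,-1,0.2,0.025],[0,0.005,0.004,0,-0.9,0.1,0.025],[0,0.002,0.001,0,0,0,0.025],[0,0,0,0,0,0,0.025],[0,0,0,0,0,0,0.025]]
  ]
}}

```text
t: 14.17
tool_pos: [0.4755, 0.3018, 0.1222]
tool_rot: [-0.129, 1.562, 0.129]
contact_force: [0.1, 0.8, 0.5]
opening: 0.0251
```

Run:
```python
from h import *
to([.473,.3035,.10],10)
```

```text
t 14.17 pos [0.4755 0.3018 0.1222] turn(deg,tool) [-0.58  0.3   0.04] shift(mm) now [22.1  2.1 -2.3] after turn [22.2  2.1 -2.2] F [0.1 0.8 0.5] op 0.0251
```

>>> {"op": "arm_command", "data": {
  "plan": [
    [[0.006,0.001,-0.001,-0.4,0.2,0,0.025],[0.01,0.001,-0.001,0,0,0,0.025],[0.012,0,0,0,0,0,0.025],[0.012,0,0,0,0,0,0.025],[0.01,0,0,0,0,0,0.025],[0.008,0,0,0,0,0,0.025],[0.004,0,0,0,0,0,0.025],[0.002,0,0,0,0,0,0.025],[0,0,0,0,0,0,0.025]]
  ]
}}

```text
t: 14.92
tool_pos: [0.4721, 0.3025, 0.0496]
tool_rot: [-0.136, 1.568, 0.133]
contact_force: [-0.3, 1.0, 0.2]
opening: 0.0247
```

Run:
```python
from h import *
to([.473,.3035,.052],10)
```

```text
t 14.92 pos [0.4721 0.3025 0.0496] turn(deg,tool) [-0.18 -0.09  0.1 ] shift(mm) now [-2.4  0.9  1.1] after turn [-2.4  0.9  1.1] F [-0.3  1.   0.2] op 0.0247
```

>>> {"op": "arm_command", "data": {
  "plan": [
    [[-0.001,0.0005,0.001,0,0,0,0.0],[0,0,0,0,0,0,0.0],[0,0,0,0,0,0,0.0],[0,0,0,0,0,0,0.0],[0,0,0,0,0,0,0.0],[0,0,0,0,0,0,0.0]]
  ]
}}

```text
t: 15.42
tool_pos: [0.4743, 0.3038, 0.0524]
tool_rot: [-0.135, 1.565, 0.134]
contact_force: [0.4, -0.4, -1.4]
opening: 0.0046
```

>>> {"op": "arm_command", "data": {
  "plan": [
    [[-0.01,0,0,0,0,0,0.0],[-0.02,0,0,0,0,0,0.0],[-0.025,0,0,0,0,0,0.0],[-0.025,0,0,0,0,0,0.0],[-0.025,0,0,0,0,0,0.0],[-0.02,0,0,0,0,0,0.0],[-0.01,0,0,0,0,0,0.0],[-0.002,-0.015,0.002,0.4,0,0,0.0],[0,-0.03,0.005,0.4,0,0,0.0],[0,-0.035,0.006,0.4,0,0,0.0],[0,-0.035,0.006,0.4,0,0,0.0],[0,-0.035,0.006,0.2,0,0,0.0],[0,-0.035,0.005,0,0,0,0.0],[0,-0.03,0.004,0,0,0,0.0],[0,-0.02,0.003,0,0,0,0.0],[0,-0.01,0,0,0,0,0.0],[0,-0.004,0,0,0,0,0.0],[0,0,0,0,0,0,0.0],[0,0,0,0,0,0,0.0]]
  ]
}}

```text
t: 17.0
tool_pos: [0.5488, 0.0546, 0.2035]
tool_rot: [-0.111, 1.562, 0.114]
contact_force: [0.8, 0.6, -1.1]
opening: 0.0046
```

Run:
```python
from h import *
to([*cw(-4,0),.16],8)
```

```text
t 17.0 pos [0.5488 0.0546 0.2035] turn(deg,tool) [ 0.21  0.32 -0.09] shift(mm) now [ 43.5 -31.2  -2.2] after turn [ 43.5 -31.1  -1.8] F [ 0.8  0.6 -1.1] op 0.0046
```

>>> {"op": "arm_command", "data": {
  "plan": [
    [[0.003,-0.01,-0.001,0.2,0.3,0,0.0],[0.006,-0.01,-0.001,0,0,0,0.0],[0.01,-0.006,0,0,0,0,0.0],[0.01,-0.003,0,0,0,0,0.0],[0.008,-0.001,0,0,0,0,0.0],[0.004,0,0,0,0,0,0.0],[0.002,0,0,0,0,0,0.0],[0,0,0,0,0,0,0.0]]
  ]
}}

```text
t: 17.67
tool_pos: [0.549, 0.0261, 0.1535]
tool_rot: [-0.112, 1.572, 0.117]
contact_force: [0.0, 0.2, 0.1]
opening: 0.0049
```

Run:
```python
from h import *
to([*cw(-4,0),.1],8)
```

```text
t 17.67 pos [0.549  0.0261 0.1535] turn(deg,tool) [ 0.34 -0.24 -0.21] shift(mm) now [53.5 -3.1  2.1] after turn [53.5 -2.9  1.9] F [0.  0.2 0.1] op 0.0049
```

>>> {"op": "arm_command", "data": {
  "plan": [
    [[0.004,-0.001,0.001,0.3,-0.2,-0.2,0.0],[0.008,-0.001,0.001,0,0,0,0.0],[0.01,-0.001,0,0,0,0,0.0],[0.01,0,0,0,0,0,0.0],[0.008,0,0,0,0,0,0.0],[0.004,0,0,0,0,0,0.0],[0.002,0,0,0,0,0,0.0],[0,0,0,0,0,0,0.0]]
  ]
}}

```text
t: 18.33
tool_pos: [0.5516, 0.0239, 0.1023]
tool_rot: [-0.111, 1.569, 0.111]
contact_force: [0.0, 0.2, -1.9]
opening: 0.005
```

Run:
```python
from h import *
to([*cw(-4,0),.0525],8)
```

```text
t 18.33 pos [0.5516 0.0239 0.1023] turn(deg,tool) [ 0.07 -0.03 -0.01] shift(mm) now [49.8 -0.3 -0.3] after turn [49.8 -0.3 -0.3] F [ 0.   0.2 -1.9] op 0.005
```

Aligned to 0.3 mm. Lower.

>>> {"op": "arm_command", "data": {
  "plan": [
    [[0.004,0,0,0,0,0,0.0],[0.006,0,0,0,0,0,0.0],[0.006,0,0,0,0,0,0.0],[0.006,0,0,0,0,0,0.0],[0.006,0,0,0,0,0,0.0],[0.006,0,0,0,0,0,0.0],[0.005,0,0,0,0,0,0.0],[0.003,0,0,0,0,0,0.0],[0.002,0,0,0,0,0,0.0],[0.001,0,0,0,0,0,0.0],[0,0,0,0,0,0,0.0]]
  ]
}}

```text
t: 19.25
tool_pos: [0.5521, 0.0239, 0.053]
tool_rot: [-0.111, 1.567, 0.111]
contact_force: [-0.5, -0.6, -0.3]
opening: 0.0048
```

>>> {"op": "arm_command", "data": {
  "plan": [
    [[0.001,0,0,0,0,0,0.0],[0,0,0,0,0,0,0.016],[0,0,0,0,0,0,0.016],[0,0,0,0,0,0,0.016],[0,0,0,0,0,0,0.016],[-0.005,0,0,0,0,0,0.016],[-0.01,0,0,0,0,0,0.016],[-0.02,0,0,0,0,0,0.016],[-0.025,0,0,0,0,0,0.016],[-0.025,0,0,0,0,0,0.016],[-0.02,0,0,0,0,0,0.02],[-0.015,0,0,0,0,0,0.025],[-0.005,0,0,0,0,0,0.025],[0,0,0,0,0,0,0.025]]
  ]
}}

```text
t: 20.42
tool_pos: [0.5534, 0.0238, 0.1912]
tool_rot: [-0.112, 1.56, 0.11]
contact_force: [-0.4, 0.4, -0.1]
opening: 0.0252
```

Run:
```python
from h import *
to([.4710,.3420,.12],10)
```

```text
t 20.42 pos [0.5534 0.0238 0.1912] turn(deg,tool) [-1.92  0.45  0.11] shift(mm) now [ 70.3 326.8 -37.5] after turn [ 71.2 327.7 -25.9] F [-0.4  0.4 -0.1] op 0.0252
```

>>> {"op": "arm_command", "data": {
  "plan": [
    [[0,0.015,-0.001,-0.5,0.2,0,0.025],[0,0.03,-0.002,-0.5,0,0,0.025],[0,0.035,-0.003,-0.5,0,0,0.025],[0,0.035,-0.003,-0.4,-0.3,0,0.025],[0,0.035,-0.002,0,-0.3,0,0.025],[0,0.035,-0.002,0,-0.3,0,0.025],[0,0.035,-0.002,0,-0.3,0,0.025],[0.004,0.035,-0.001,0,-0.3,0,0.025],[0.01,0.03,0,0,0,0,0.025],[0.01,0.018,0,0,0,0,0.025],[0.01,0.009,0,0,0,0,0.025],[0.006,0.003,0,0,0,0,0.025],[0,0,0,0,0,0,0.025],[0,0,0,0,0,0,0.025]]
  ]
}}

```text
t: 21.58
tool_pos: [0.4787, 0.3412, 0.1378]
tool_rot: [-0.138, 1.547, 0.13]
contact_force: [0.1, -0.1, 0.4]
opening: 0.025
```

Run:
```python
from h import *
to([.4710,.3420,.12],10)
```

```text
t 21.58 pos [0.4787 0.3412 0.1378] turn(deg,tool) [-0.2   1.11  0.42] shift(mm) now [17.6  2.2 -7.8] after turn [17.8  2.1 -7.4] F [ 0.1 -0.1  0.4] op 0.025
```

>>> {"op": "arm_command", "data": {
  "plan": [
    [[0.002,0.001,-0.003,-0.2,0.6,0.2,0.025],[0.006,0.001,-0.003,0,0.4,0.2,0.025],[0.006,0,0,0,0,0,0.025],[0.003,0,0,0,0,0,0.025],[0,0,0,0,0,0,0.025],[0,0,0,0,0,0,0.025]]
  ]
}}

```text
t: 22.08
tool_pos: [0.4743, 0.3379, 0.1201]
tool_rot: [-0.132, 1.565, 0.132]
contact_force: [-0.1, -0.1, -0.4]
opening: 0.0252
```

Run:
```python
from h import *
to([.4710,.3420,.052],10)
```

```text
t 22.08 pos [0.4743 0.3379 0.1201] turn(deg,tool) [-0.37  0.1   0.01] shift(mm) now [68.1  4.6 -2.7] after turn [68.1  4.6 -2.5] F [-0.1 -0.1 -0.4] op 0.0252
```

>>> {"op": "arm_command", "data": {
  "plan": [
    [[0.003,0.002,-0.001,-0.2,0,0,0.025],[0.006,0.002,-0.001,0,0,0,0.025],[0.01,0.0005,0,0,0,0,0.025],[0.012,0,0,0,0,0,0.025],[0.012,0,0,0,0,0,0.025],[0.01,0,0,0,0,0,0.025],[0.006,0,0,0,0,0,0.025],[0.003,0,0,0,0,0,0.025],[0.001,0,0,0,0,0,0.025],[0,0,0,0,0,0,0.025]]
  ]
}}

```text
t: 22.92
tool_pos: [0.4704, 0.3419, 0.0486]
tool_rot: [-0.136, 1.567, 0.134]
contact_force: [-0.8, -0.1, -0.7]
opening: 0.0248
```

Run:
```python
from h import *
to([.4710,.3420,.052],10)
```

```text
t 22.92 pos [0.4704 0.3419 0.0486] turn(deg,tool) [-0.14 -0.06  0.06] shift(mm) now [-3.4 -0.   0.6] after turn [-3.4 -0.   0.6] F [-0.8 -0.1 -0.7] op 0.0248
```

>>> {"op": "arm_command", "data": {
  "plan": [
    [[-0.002,0,0,0,0,0,0.0],[0,0,0,0,0,0,0.0],[0,0,0,0,0,0,0.0],[0,0,0,0,0,0,0.0],[0,0,0,0,0,0,0.0],[0,0,0,0,0,0,0.0]]
  ]
}}

```text
t: 23.42
tool_pos: [0.4717, 0.3426, 0.0529]
tool_rot: [-0.135, 1.564, 0.135]
contact_force: [-0.5, -0.2, -1.2]
opening: 0.0048
```

>>> {"op": "arm_command", "data": {
  "plan": [
    [[-0.01,0,0,0,0,0,0.0],[-0.02,0,0,0,0,0,0.0],[-0.025,0,0,0,0,0,0.0],[-0.025,0,0,0,0,0,0.0],[-0.025,0,0,0,0,0,0.0],[-0.02,0,0,0,0,0,0.0],[-0.01,0,0,0,0,0,0.0],[-0.002,-0.015,0.002,0.4,0,0,0.0],[0,-0.03,0.005,0.4,0,0,0.0],[0,-0.035,0.006,0.4,0,0,0.0],[0,-0.035,0.006,0.4,0,0,0.0],[0,-0.035,0.006,0.2,0,0,0.0],[0,-0.035,0.005,0,0,0,0.0],[0,-0.035,0.004,0,0,0,0.0],[0,-0.03,0.003,0,0,0,0.0],[0,-0.02,0.002,0,0,0,0.0],[0,-0.01,0,0,0,0,0.0],[0,-0.004,0,0,0,0,0.0],[0,0,0,0,0,0,0.0],[0,0,0,0,0,0,0.0]]
  ]
}}

```text
t: 25.08
tool_pos: [0.5532, 0.0572, 0.203]
tool_rot: [-0.111, 1.563, 0.115]
contact_force: [0.2, -0.4, -0.7]
opening: 0.0045
```

Run:
```python
from h import *
to([*cw(-4,38),.15],8)
```

```text
t 25.08 pos [0.5532 0.0572 0.203 ] turn(deg,tool) [ 0.25  0.31 -0.14] shift(mm) now [53.   4.8 -6.8] after turn [53.   4.9 -6.6] F [ 0.2 -0.4 -0.7] op 0.0045
```

>>> {"op": "arm_command", "data": {
  "plan": [
    [[0.003,0.002,-0.002,0.2,0.3,0,0.0],[0.006,0.002,-0.002,0,0,0,0.0],[0.01,0.001,-0.001,0,0,0,0.0],[0.012,0,0,0,0,0,0.0],[0.01,0,0,0,0,0,0.0],[0.006,0,0,0,0,0,0.0],[0.003,0,0,0,0,0,0.0],[0,0,0,0,0,0,0.0]]
  ]
}}

```text
t: 25.75
tool_pos: [0.5441, 0.0679, 0.1452]
tool_rot: [-0.113, 1.573, 0.12]
contact_force: [-0.1, -1.2, -1.5]
opening: 0.0047
```

Run:
```python
from h import *
to([*cw(-4,38),.1],8)
```

```text
t 25.75 pos [0.5441 0.0679 0.1452] turn(deg,tool) [ 0.5  -0.27 -0.27] shift(mm) now [45.2 -7.2  1.2] after turn [45.2 -6.9  1. ] F [-0.1 -1.2 -1.5] op 0.0047
```

>>> {"op": "arm_command", "data": {
  "plan": [
    [[0.003,-0.003,0,0.4,-0.2,-0.2,0.0],[0.006,-0.002,0.001,0,0,0,0.0],[0.008,-0.001,0,0,0,0,0.0],[0.008,0,0,0,0,0,0.0],[0.006,0,0,0,0,0,0.0],[0.003,0,0,0,0,0,0.0],[0,0,0,0,0,0,0.0],[0,0,0,0,0,0,0.0]]
  ]
}}

```text
t: 26.42
tool_pos: [0.5467, 0.0608, 0.1077]
tool_rot: [-0.109, 1.568, 0.11]
contact_force: [0.4, -0.1, -0.6]
opening: 0.0046
```

Run:
```python
from h import *
to([*cw(-4,38),.053],8)
```

```text
t 26.42 pos [0.5467 0.0608 0.1077] turn(deg,tool) [-0.02 -0.01 -0.03] shift(mm) now [54.7  0.5 -0.6] after turn [54.7  0.5 -0.6] F [ 0.4 -0.1 -0.6] op 0.0046
```

>>> {"op": "arm_command", "data": {
  "plan": [
    [[0.004,0.0003,0,0,0,0,0.0],[0.006,0,0,0,0,0,0.0],[0.006,0,0,0,0,0,0.0],[0.006,0,0,0,0,0,0.0],[0.006,0,0,0,0,0,0.0],[0.006,0,0,0,0,0,0.0],[0.006,0,0,0,0,0,0.0],[0.005,0,0,0,0,0,0.0],[0.003,0,0,0,0,0,0.0],[0.002,0,0,0,0,0,0.0],[0,0,0,0,0,0,0.0],[0,0,0,0,0,0,0.0]]
  ]
}}

```text
t: 27.42
tool_pos: [0.5468, 0.0613, 0.0524]
tool_rot: [-0.109, 1.568, 0.11]
contact_force: [-0.4, -0.7, -0.7]
opening: 0.0047
```

On the floor. Release, lift, and measure towards plate D.

>>> {"op": "arm_command", "data": {
  "plan": [
    [[0,0,0,0,0,0,0.016],[0,0,0,0,0,0,0.016],[0,0,0,0,0,0,0.016],[0,0,0,0,0,0,0.016],[-0.005,0,0,0,0,0,0.016],[-0.01,0,0,0,0,0,0.016],[-0.02,0,0,0,0,0,0.016],[-0.025,0,0,0,0,0,0.016],[-0.025,0,0,0,0,0,0.016],[-0.02,0,0,0,0,0,0.02],[-0.015,0,0,0,0,0,0.025],[-0.005,0,0,0,0,0,0.025],[0,0,0,0,0,0,0.025]]
  ]
}}

```text
t: 28.5
tool_pos: [0.5483, 0.0613, 0.1921]
tool_rot: [-0.11, 1.56, 0.109]
contact_force: [-0.0, -0.7, 0.0]
opening: 0.0251
```

Run:
```python
from h import *
to([.4530,.3768,.12],10)
```

```text
t 28.5 pos [0.5483 0.0613 0.1921] turn(deg,tool) [-1.99  0.46  0.05] shift(mm) now [ 71.5 325.8 -51. ] after turn [ 72.1 327.3 -39.1] F [-0.  -0.7  0. ] op 0.0251
```

>>> {"op": "arm_command", "data": {
  "plan": [
    [[0,0.015,-0.002,-0.5,0.2,0,0.025],[0,0.03,-0.003,-0.5,0,0,0.025],[0,0.035,-0.005,-0.5,0,0,0.025],[0,0.035,-0.005,-0.4,-0.2,0,0.025],[0,0.035,-0.005,0,-0.2,0,0.025],[0,0.035,-0.005,0,-0.2,0,0.025],[0,0.035,-0.004,0,-0.2,0,0.025],[0.004,0.035,-0.004,0,0,0,0.025],[0.01,0.03,-0.001,0,0,0,0.025],[0.012,0.018,0,0,0,0,0.025],[0.012,0.009,0,0,0,0,0.025],[0.01,0.003,0,0,0,0,0.025],[0.006,0,0,0,0,0,0.025],[0,0,0,0,0,0,0.025],[0,0,0,0,0,0,0.025]]
  ]
}}

```text
t: 29.75
tool_pos: [0.4556, 0.3742, 0.1233]
tool_rot: [-0.138, 1.559, 0.126]
contact_force: [0.7, 0.0, -0.6]
opening: 0.0251
```

Run:
```python
from h import *
to([.4530,.3768,.12],10)
```

```text
t 29.75 pos [0.4556 0.3742 0.1233] turn(deg,tool) [-0.35  0.38  0.45] shift(mm) now [ 3.2  3.1 -2.1] after turn [ 3.3  3.  -2.1] F [ 0.7  0.  -0.6] op 0.0251
```

>>> {"op": "arm_command", "data": {
  "plan": [
    [[0.003,0.002,-0.001,-0.2,0.2,0.4,0.025],[0.006,0.001,-0.001,0,0,0,0.025],[0.01,0.0,0,0,0,0,0.025],[0.012,0,0,0,0,0,0.025],[0.012,0,0,0,0,0,0.025],[0.01,0,0,0,0,0,0.025],[0.006,0,0,0,0,0,0.025],[0.004,0,0,0,0,0,0.025],[0.002,0,0,0,0,0,0.025],[0,0,0,0,0,0,0.025],[0,0,0,0,0,0,0.025]]
  ]
}}

```text
t: 30.67
tool_pos: [0.4551, 0.3734, 0.0517]
tool_rot: [-0.131, 1.563, 0.13]
contact_force: [0.3, -0.5, -0.4]
opening: 0.0251
```

Run:
```python
from h import *
to([.4530,.3768,.052],10)
```

```text
t 30.67 pos [0.4551 0.3734 0.0517] turn(deg,tool) [-0.46  0.2   0.04] shift(mm) now [-0.3  3.7 -1.6] after turn [-0.3  3.7 -1.5] F [ 0.3 -0.5 -0.4] op 0.0251
```

>>> {"op": "arm_command", "data": {
  "plan": [
    [[0,0.002,-0.001,-0.4,0.1,0,0.025],[0,0.001,0,0,0,0,0.025],[0,0.0,0,0,0,0,0.0],[0,0,0,0,0,0,0.0],[0,0,0,0,0,0,0.0],[0,0,0,0,0,0,0.0],[0,0,0,0,0,0,0.0],[0,0,0,0,0,0,0.0]]
  ]
}}

```text
t: 31.33
tool_pos: [0.4546, 0.3776, 0.0541]
tool_rot: [-0.136, 1.561, 0.138]
contact_force: [-0.0, -0.5, -0.6]
opening: 0.0048
```

>>> {"op": "arm_command", "data": {
  "plan": [
    [[-0.01,0,0,0,0,0,0.0],[-0.02,0,0,0,0,0,0.0],[-0.025,0,0,0,0,0,0.0],[-0.025,0,0,0,0,0,0.0],[-0.025,0,0,0,0,0,0.0],[-0.02,0,0,0,0,0,0.0],[-0.01,0,0,0,0,0,0.0],[-0.002,-0.015,0.002,0.4,0,0,0.0],[0,-0.03,0.005,0.4,0,0,0.0],[0,-0.035,0.006,0.4,0,0,0.0],[0,-0.035,0.006,0.4,0,0,0.0],[0,-0.035,0.006,0.2,0,0,0.0],[0,-0.035,0.006,0,0,0,0.0],[0,-0.035,0.005,0,0,0,0.0],[0,-0.03,0.004,0,0,0,0.0],[0,-0.018,0.002,0,0,0,0.0],[0,-0.009,0,0,0,0,0.0],[0,-0.003,0,0,0,0,0.0],[0,0,0,0,0,0,0.0],[0,0,0,0,0,0,0.0]]
  ]
}}

```text
t: 33.0
tool_pos: [0.5384, 0.096, 0.2022]
tool_rot: [-0.112, 1.563, 0.116]
contact_force: [0.2, -0.2, -0.4]
opening: 0.0046
```

Run:
```python
from h import *
to([*cw(-4,76),.15],8)
```

```text
t 33.0 pos [0.5384 0.096  0.2022] turn(deg,tool) [ 0.36  0.28 -0.13] shift(mm) now [52.2  2.3  2.5] after turn [52.2  2.4  2.8] F [ 0.2 -0.2 -0.4] op 0.0046
```

>>> {"op": "arm_command", "data": {
  "plan": [
    [[0.003,-0.001,0.002,0.3,0.3,0,0.0],[0.006,-0.001,0.001,0,0,0,0.0],[0.01,0,0,0,0,0,0.0],[0.01,0,0,0,0,0,0.0],[0.01,0,0,0,0,0,0.0],[0.006,0,0,0,0,0,0.0],[0.003,0,0,0,0,0,0.0],[0,0,0,0,0,0,0.0]]
  ]
}}

```text
t: 33.67
tool_pos: [0.5394, 0.0997, 0.1466]
tool_rot: [-0.113, 1.573, 0.119]
contact_force: [-0.5, -0.1, -1.6]
opening: 0.0042
```

Run:
```python
from h import *
to([*cw(-4,76),.1],8)
```

```text
t 33.67 pos [0.5394 0.0997 0.1466] turn(deg,tool) [ 0.46 -0.29 -0.23] shift(mm) now [46.6 -1.3  1.5] after turn [46.6 -1.1  1.3] F [-0.5 -0.1 -1.6] op 0.0042
```

>>> {"op": "arm_command", "data": {
  "plan": [
    [[0.003,0,0.001,0.4,-0.2,-0.2,0.0],[0.006,0,0,0,0,0,0.0],[0.008,0,0,0,0,0,0.0],[0.008,0,0,0,0,0,0.0],[0.006,0,0,0,0,0,0.0],[0.003,0,0,0,0,0,0.0],[0,0,0,0,0,0,0.0],[0,0,0,0,0,0,0.0]]
  ]
}}

```text
t: 34.33
tool_pos: [0.5407, 0.0997, 0.1091]
tool_rot: [-0.11, 1.569, 0.11]
contact_force: [0.1, -0.4, -1.3]
opening: 0.0048
```

Run:
```python
from h import *
to([*cw(-4,76),.054],8)
```

```text
t 34.33 pos [0.5407 0.0997 0.1091] turn(deg,tool) [-0.01 -0.04 -0.01] shift(mm) now [55.1 -0.9  0. ] after turn [55.1 -0.9 -0. ] F [ 0.1 -0.4 -1.3] op 0.0048
```

>>> {"op": "arm_command", "data": {
  "plan": [
    [[0.004,-0.0007,0,0,0,0,0.0],[0.006,0,0,0,0,0,0.0],[0.006,0,0,0,0,0,0.0],[0.006,0,0,0,0,0,0.0],[0.006,0,0,0,0,0,0.0],[0.006,0,0,0,0,0,0.0],[0.006,0,0,0,0,0,0.0],[0.005,0,0,0,0,0,0.0],[0.003,0,0,0,0,0,0.0],[0.002,0,0,0,0,0,0.0],[0,0,0,0,0,0,0.0],[0,0,0,0,0,0,0.0]]
  ]
}}

```text
t: 35.33
tool_pos: [0.5432, 0.0991, 0.0583]
tool_rot: [-0.109, 1.565, 0.11]
contact_force: [-0.4, -1.1, -0.7]
opening: 0.0048
```

>>> {"op": "arm_command", "data": {
  "plan": [
    [[0.002,0,0,0,0.1,0,0.0],[0.0015,0,0,0,0,0,0.0],[0.001,0,0,0,0,0,0.0],[0,0,0,0,0,0,0.0],[0,0,0,0,0,0,0.0]]
  ]
}}

```text
t: 35.75
tool_pos: [0.5452, 0.0991, 0.0575]
tool_rot: [-0.11, 1.564, 0.11]
contact_force: [-0.0, 0.9, -0.1]
opening: 0.0047
```

>>> {"op": "arm_command", "data": {
  "plan": [
    [[0.003,0,-0.001,0,0.1,0,0.0],[0.003,0,-0.001,0,0,0,0.0],[0.001,0,0,0,0,0,0.0]]
  ]
}}

```text
t: 36.0
tool_pos: [0.547, 0.0992, 0.0575]
tool_rot: [-0.11, 1.56, 0.111]
contact_force: [0.4, -0.5, -0.8]
opening: 0.0045
```

Run:
```python
from h import *
o=ctrl.get_obs();print({k:np.round(v,3) for k,v in o.items()})
to([*cw(-4,76),.054],8)
save("scene","c9.png",(250,130,420,280),4)
```

```text
{'t': np.float64(36.0), 'q': array([ 4.500e-02,  5.900e-02,  1.914e+00,  1.000e-03,  1.161e+00,
       -1.667e+00]), 'dq': array([ 0.002,  0.006, -0.018,  0.004, -0.012, -0.001]), 'effort': array([ 1.2600e-01, -3.5690e+01, -3.3067e+01,  5.0000e-02,  1.4000e-02,
       -6.0000e-03]), 'tool_pos': array([0.547, 0.099, 0.057]), 'tool_rot': array([-0.11 ,  1.56 ,  0.111]), 'contact_force': array([ 0.391, -0.456, -0.785]), 'wrist_torque': array([ 0.   , -0.063, -0.018]), 'opening': np.float64(0.004)}
t 36.0 pos [0.547  0.0992 0.0575] turn(deg,tool) [ 0.09  0.44 -0.01] shift(mm) now [ 3.4  0.5 -6.3] after turn [ 3.5  0.5 -6.2] F [ 0.4 -0.5 -0.8] op 0.0045
```

View pics/c9.png

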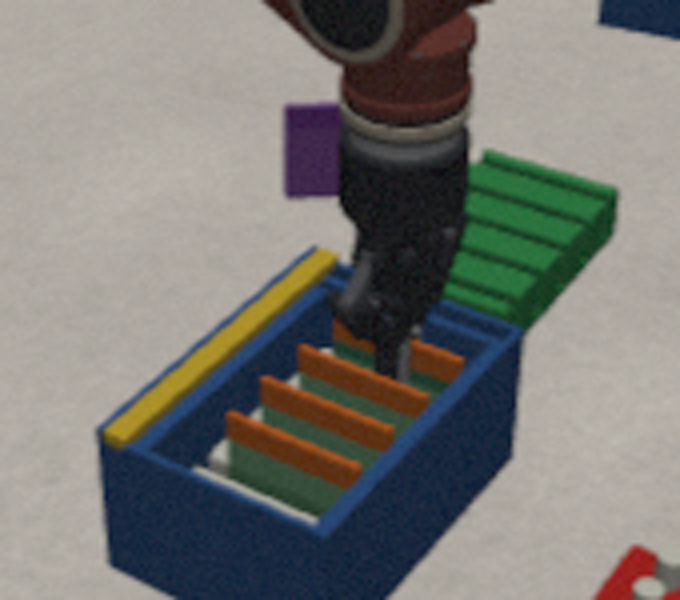

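>>> {"op": "arm_command", "data": {
  "plan": [
    [[0.002,0,-0.004,0,0.4,0,0.0],[0.003,0,-0.003,0,0.2,0,0.0],[0.002,0,-0.001,0,0,0,0.0],[0,0,0,0,0,0,0.0]]
  ]
}}

```text
t: 36.38
tool_pos: [0.546, 0.099, 0.0576]
tool_rot: [-0.108, 1.556, 0.111]
contact_force: [0.4, 0.6, -2.1]
opening: 0.0044
```

Bottom is ≤3.5 mm above the floor and guided by the slot; release here.

>>> {"op": "arm_command", "data": {
  "plan": [
    [[0,0,0,0,0,0,0.014],[0,0,0,0,0,0,0.014],[0,0,0,0,0,0,0.014],[0,0,0,0,0,0,0.014],[0,0,0,0,0,0,0.014]]
  ]
}}

```text
t: 36.8
tool_pos: [0.5471, 0.0956, 0.0582]
tool_rot: [-0.114, 1.555, 0.106]
contact_force: [-0.2, -1.0, 3.7]
opening: 0.0143
```

Run:
```python
from h import *
to([*cw(-4,76),.25],8)
```

```text
t 36.8 pos [0.5471 0.0956 0.0582] turn(deg,tool) [0.04 0.75 0.36] shift(mm) now [-191.9    2.8   -3.3] after turn [-191.8    4.    -5.8] F [-0.2 -1.   3.7] op 0.0143
```

>>> {"op": "arm_command", "data": {
  "plan": [
    [[-0.004,0,0,0,0,0,0.014],[-0.006,0,0,0,0,0,0.014],[-0.01,0,0,0,0,0,0.014],[-0.01,0,0,0,0,0,0.014],[-0.015,0,0,0,0,0,0.014],[-0.02,0,0,0,0,0,0.014],[-0.03,0,0,0,0,0,0.014],[-0.03,0,0,0,0,0,0.014],[-0.03,0,0,0,0,0,0.03],[-0.02,-0.02,0,0,0,0,0.04],[-0.01,-0.035,0,0,0,0,0.04],[0,-0.035,0,0,0,0,0.04],[0,-0.035,0,0,0,0,0.04],[0,-0.035,0,0,0,0,0.04],[0,-0.035,0,0,0,0,0.04],[0,-0.035,0,0,0,0,0.04],[0,-0.02,0,0,0,0,0.04],[0,-0.01,0,0,0,0,0.04],[0,0,0,0,0,0,0.04]]
  ]
}}

```text
t: 38.38
tool_pos: [0.5807, -0.1691, 0.2692]
tool_rot: [-0.124, 1.544, 0.109]
contact_force: [0.1, -0.2, -0.4]
opening: 0.0396
```

Run:
```python
from h import *
im=get_image("top");sc=get_image("scene")
blobs(hsvmask(im,(5,150,90),(14,255,255),(140,190,360,310)),"top",.086)
a=cv2.resize(im[185:310,255:505],(750,375));b=cv2.resize(sc[180:290,260:400],(280,220))
cv2.imwrite("pics/c10.png",np.vstack([a,np.hstack([b,np.zeros((220,470,3),np.uint8)])])[:,:,::-1])
print("tongue");blobs(hsvmask(im,(19,150,90),(32,255,255),(380,200,510,310)),"top",.005)
print("grey");blobs(hsvmask(im,(0,0,0),(180,255,45),(400,220,490,290)),"top",.038)
print("lip");blobs(hsvmask(im,(19,150,90),(32,255,255),(250,180,370,280)),"top",.107)
for c in("top","scene"):
  for n in("board","tongue"):
    for r in mark_of(c,n)[:3]: print(c,n,round(r["conf"],2),np.round(w(c,r["at"]),4))
to([.49,-.3,.2],8)
```

```text
top px [325.2 226.6] n 85 rect [559.8 -12. ] [86.8  4.9] 8.3 mean [559.4 -12. ] axis deg 8.06
top px [308.7 229.3] n 72 rect [552.2  25.8] [89.2  4.9] 7.5 mean [553.7  25.8] axis deg 8.35
top px [292.3 231.3] n 63 rect [549.3  63. ] [86.5  3.8] 7.8 mean [549.6  63.1] axis deg 7.8
top px [276.  233.3] n 76 rect [544.2 100.2] [89.   4.9] 9.1 mean [545.4 100.3] axis deg 8.51
tongue
top px [460. 285.] n 249 rect [ 424.3 -339.4] [ 12.  124.1] 4.4 mean [ 424.3 -339.5] axis deg 94.34
grey
top px [451.5 228.4] n 182 rect [ 559.8 -316.8] [22.9 49.8] 66.9 mean [ 558.5 -316.5] axis deg 154.22
top px [444.2 256.8] n 30 rect [ 491.9 -296.1] [ 4.2 34.7] 60.9 mean [ 490.5 -295.4] axis deg 150.54
top px [461.6 257.2] n 28 rect [ 490.5 -336.7] [12.1 16.8] 89.1 mean [ 488.8 -337.2] axis deg 157.74
lip
top px [314.  258.1] n 555 rect [485.3  14.2] [ 13.3 217.5] 8.3 mean [485.2  14.4] axis deg 98.11
top board 0.95 [ 0.4879 -0.3031 -0.0039]
top board 0.78 [ 0.2581 -0.4016 -0.0025]
top tongue 0.86 [ 0.1853 -0.3879  0.0023]
top tongue 0.69 [ 0.4149 -0.3072  0.0006]
top tongue 0.17 [0.5432 0.0602 0.0094]
scene board 0.71 [ 0.4912 -0.3027 -0.0057]
scene tongue 0.79 [ 0.1807 -0.3906  0.0079]
scene tongue 0.76 [ 0.4084 -0.3053  0.0057]
t 38.68 pos [ 0.5807 -0.1658  0.2685] turn(deg,tool) [0.77 1.28 0.57] shift(mm) now [  67.3 -118.2 -111.6] after turn [  68.5 -120.3 -108.5] F [-0.2 -0.2 -0.6] op 0.0401
```

View pics/c10.png

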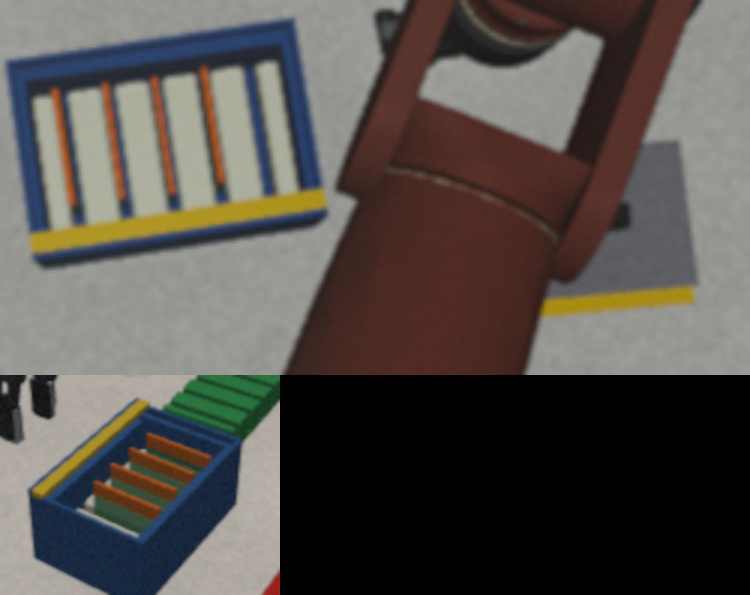

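All four plates stand in the case slots (orange tops at crop px (65,150), (115,140), (165,135), (212,125); the slot at the right end is empty). The arm half hides the grey board, whose tongue end shows at (620,300) in the crop. The networks put it where it was, so I take its pose from the first unobstructed picture.

```bash
cat >> h.py <<'E'
def board_fit(im,box=(385,215,500,305)):
    print("tongue");blobs(hsvmask(im,(19,150,90),(32,255,255),box),"top",.005,60)
    print("grey");blobs(hsvmask(im,(90,10,50),(150,90,125),box),"top",.008,400)
    print("bar");blobs(hsvmask(im,(0,0,0),(180,255,48),box),"top",.038,60)
E
python3 - <<'E'
from h import *
im=cv2.imread("pics/top0.png")[:,:,::-1].copy()
h=cv2.cvtColor(im,cv2.COLOR_RGB2HSV)
for n,p in dict(grey=(420,270),bar=(445,259),bench=(400,230)).items(): print(n,h[p[1],p[0]])
board_fit(im)
E
```

```text
grey [120   9  81]
bar [40 25 31]
bench [ 30   6 129]
tongue
top px [445.6 286.3] n 386 rect [ 421.7 -304.2] [ 11.7 194.8] 4.2 mean [ 421.7 -304.2] axis deg 94.28
grey
top px [442.7 258.3] n 2799 rect [ 488.8 -299.1] [115.3 203.4] 4.4 mean [ 489.9 -299.8] axis deg 94.3
bar
top px [444.6 258.3] n 326 rect [ 486.9 -296.2] [19.6 94.9] 4.3 mean [ 486.8 -296.2] axis deg 94.53
```

Run:
```python
from h import *
to([.4886,-.2992,.10],-85.7)
```

```text
t 38.68 pos [ 0.5807 -0.1658  0.2685] turn(deg,tool) [94.46  1.45 -0.61] shift(mm) now [ 167.2 -116.1 -115.1] after turn [ 168.5 -101.8  126.2] F [-0.2 -0.2 -0.6] op 0.0401
```

>>> {"op": "arm_command", "data": {
  "plan": [
    [[0,0,0,7,0,0,0.045],[0,0,0,7,0,0,0.045],[0,0,0,7,0,0,0.045],[0,0,0,7,0,0,0.045],[0,0,0,7,0,0,0.045],[0,0,0,7,0,0,0.045],[0,0,0,7,0,0,0.045],[0,0,0,7,0,0,0.045],[0,0,0,7,0,0,0.045],[0,0,0,7,0,0,0.045],[0,0,0,7,0,0,0.045],[0,0,0,7,0,0,0.045],[0,0,0,5,0,0,0.045],[0,0,0,2,0,0,0.045],[0,0,0,0,0,0,0.045],[0,0,0,0,0,0,0.045]]
  ],
  "squeeze": 70
}}

```text
t: 40.02
tool_pos: [0.58, -0.1451, 0.2675]
tool_rot: [1.143, 1.237, -1.122]
contact_force: [0.1, -0.8, -0.4]
opening: 0.045
```

Run:
```python
from h import *
to([.4886,-.2992,.10],-85.7)
```

```text
t 40.02 pos [ 0.58   -0.1451  0.2675] turn(deg,tool) [ 1.4   0.21 -1.18] shift(mm) now [ 165.8 -109.6  143.6] after turn [ 167.5 -102.7  146.8] F [ 0.1 -0.8 -0.4] op 0.045
```

>>> {"op": "arm_command", "data": {
  "plan": [
    [[0.01,-0.01,0.015,1,0,-0.5,0.045],[0.015,-0.015,0.025,0,0,-0.5,0.045],[0.02,-0.02,0.03,0,0,0,0.045],[0.02,-0.02,0.03,0,0,0,0.045],[0.02,-0.02,0.025,0,0,0,0.045],[0.02,-0.01,0.01,0,0,0,0.045],[0.015,-0.005,0.005,0,0,0,0.045],[0.01,-0.002,0.002,0,0,0,0.045],[0.005,0,0,0,0,0,0.045],[0,0,0,0,0,0,0.045],[0,0,0,0,0,0,0.045]]
  ]
}}

```text
t: 40.93
tool_pos: [0.4927, -0.2963, 0.1302]
tool_rot: [1.134, 1.245, -1.127]
contact_force: [-0.3, 0.2, 1.0]
opening: 0.0451
```

Run:
```python
from h import *
to([.4886,-.2992,.07],-85.7)
for n in("board","tongue"):
    for r in mark_of("scene",n)[:3] if get_image("scene") is not None else []: print(n,round(r["conf"],2),np.round(w("scene",r["at"]),4))
```

```text
t 40.93 pos [ 0.4927 -0.2963  0.1302] turn(deg,tool) [ 1.63  0.3  -0.61] shift(mm) now [60.1 -5.   2.1] after turn [60.2 -4.3  2.6] F [-0.3  0.2  1. ] op 0.0451
board 0.7 [ 0.487  -0.2548 -0.0052]
board 0.58 [ 0.2521 -0.4051 -0.0016]
tongue 0.66 [ 0.1808 -0.388   0.0047]
tongue 0.57 [ 0.403  -0.2592  0.0053]
```

The scene network now reports the board ~45 mm further in +y: knocked aside? Look.

Run:
```python
from h import *
im=get_image("top");sc=get_image("scene")
board_fit(im,(370,200,510,310))
for r in mark_of("top","board")[:2]+mark_of("top","tongue")[:2]: print(r["conf"],w("top",r["at"]))
a=cv2.resize(im[190:340,340:540],(400,300));b=cv2.resize(sc[220:390,120:320],(400,340))
cv2.imwrite("pics/c11.png",np.hstack([np.vstack([a,np.zeros((40,400,3),np.uint8)]),b])[:,:,::-1])
```

```text
tongue
top px [407.8 291. ] n 220 rect [ 412.  -212.7] [ 11.7 110.3] 4.9 mean [ 411.7 -211.5] axis deg 94.66
grey
top px [409.3 260.2] n 2261 rect [ 481.7 -237.5] [115.5 181. ] 5.1 mean [ 486.5 -217.5] axis deg 119.52
bar
top px [445.5 249.9] n 1195 rect [ 519.4 -280.8] [102.4 307.7] 60.0 mean [ 507.4 -299.7] axis deg 142.3
top px [499. 271.] n 420 rect [ 470.3 -420. ] [140.3  54.1] 22.6 mean [ 454.5 -425. ] axis deg 24.56
top px [469.6 261.2] n 143 rect [ 476.7 -357.7] [37.7 26.4] 54.8 mean [ 478.9 -355.9] axis deg 72.51
0.75 [ 0.48145018 -0.25423357 -0.00243384]
0.69 [ 0.25674186 -0.40296031 -0.00270217]
0.84 [ 0.40785615 -0.25614932 -0.00056068]
0.69 [ 0.18515567 -0.38840727  0.00600676]
```

View pics/c11.png

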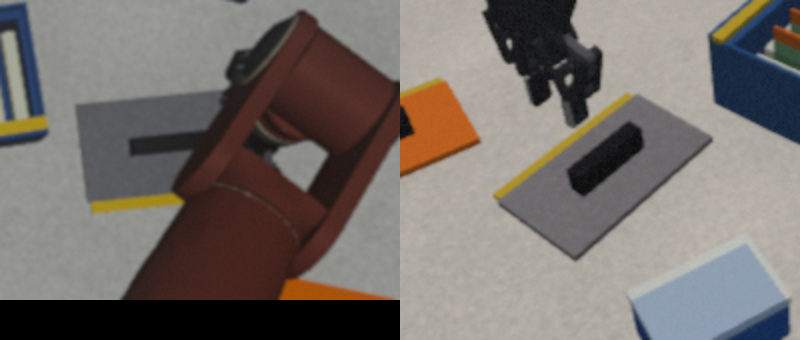

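The board (centre crop px (170,145) top, (605,160) scene) has been knocked ~50 mm towards the case: new origin ≈ (0.4826, −0.2489), yaw ≈ 4.9°.

>>> {"op": "arm_command", "data": {
  "plan": [
    [[0,-0.005,-0.008,0.5,0,-0.3,0.045],[0.002,-0.005,-0.012,0.3,0,-0.3,0.045],[0.006,-0.002,-0.012,0,0,0,0.045],[0.01,0,-0.009,0,0,0,0.045],[0.01,0,-0.004,0,0,0,0.045],[0.006,0,-0.001,0,0,0,0.045],[0.003,0,0,0,0,0,0.045],[0,0,0,0,0,0,0.045],[0,0,0,0,0,0,0.045]]
  ]
}}

```text
t: 42.08
tool_pos: [0.4733, -0.2455, 0.0877]
tool_rot: [1.139, 1.248, -1.147]
contact_force: [0.4, -0.3, -0.0]
opening: 0.045
```

Run:
```python
from h import *
to([.4826,-.2489,.07],-85.1)
im=get_image("top");board_fit(im,(370,200,510,310))
```

```text
t 42.08 pos [ 0.4733 -0.2455  0.0877] turn(deg,tool) [0.19 0.25 0.14] shift(mm) now [17.7  9.   4.1] after turn [17.7  8.9  4.1] F [ 0.4 -0.3 -0. ] op 0.045
tongue
top px [456.8 285.7] n 85 rect [ 422.5 -331.9] [12. 41.] 5.3 mean [ 422.6 -331.4] axis deg 96.96
grey
top px [397.7 260.1] n 1298 rect [ 478.8 -205.1] [116.1 114.3] 4.7 mean [ 487.1 -189.1] axis deg 148.47
bar
top px [433.7 229.4] n 173 rect [ 559.6 -273.6] [16.5 81.2] 54.3 mean [ 556.7 -273.4] axis deg 142.36
top px [413. 268.] n 390 rect [ 468.6 -212.7] [ 35.7 170. ] 57.7 mean [ 465.1 -219.9] axis deg 147.4
top px [468.7 278.2] n 552 rect [ 478.9 -339. ] [118.9 163.8] 60.2 mean [ 438.7 -351.5] axis deg 63.86
top px [436.2 273.6] n 196 rect [ 449.3 -276.6] [43.7 31.8] 57.8 mean [ 450.7 -274.3] axis deg 66.26
```

>>> {"op": "arm_command", "data": {
  "plan": [
    [[0,0.004,0.002,0,0,0,0.045],[0,0.003,0.001,0,0,0,0.045],[0,0.001,0,0,0,0,0.045],[0.006,0,0,0,0,0,0.045],[0.01,0,0,0,0,0,0.045],[0.012,0,0,0,0,0,0.045],[0.008,0,0,0,0,0,0.045],[0.004,0,0,0,0,0,0.045],[0,0,0,0,0,0,0.045],[0,0,0,0,0,0,0.045]]
  ]
}}

```text
t: 42.97
tool_pos: [0.4831, -0.2501, 0.0438]
tool_rot: [1.14, 1.246, -1.148]
contact_force: [0.6, 0.1, -0.3]
opening: 0.0449
```

Run:
```python
from h import *
to([.4827,-.2492,.012],-85.1)
```

```text
t 42.97 pos [ 0.4831 -0.2501  0.0438] turn(deg,tool) [0.09 0.29 0.1 ] shift(mm) now [31.8 -0.3 -1.1] after turn [31.8 -0.3 -0.9] F [ 0.6  0.1 -0.3] op 0.0449
```

>>> {"op": "arm_command", "data": {
  "plan": [
    [[0.005,0,-0.001,0,0.3,0.1,0.045],[0.007,0,0,0,0,0,0.045],[0.007,0,0,0,0,0,0.045],[0.005,0,0,0,0,0,0.045],[0.003,0,0,0,0,0,0.045],[0.002,0,0,0,0,0,0.045],[0,0,0,0,0,0,0.045]]
  ]
}}

```text
t: 43.55
tool_pos: [0.4831, -0.2491, 0.012]
tool_rot: [1.145, 1.249, -1.144]
contact_force: [-0.4, 0.0, -0.9]
opening: 0.0448
```

Run:
```python
from h import *
to([.4827,-.2492,.012],-85.1)
```

```text
t 43.55 pos [ 0.4831 -0.2491  0.012 ] turn(deg,tool) [ 0.09 -0.01 -0.04] shift(mm) now [ 0.  -0.4  0.1] after turn [ 0.  -0.4  0.1] F [-0.4  0.  -0.9] op 0.0448
```

>>> {"op": "arm_command", "data": {
  "plan": [
    [[0,0,0,0,0,0,0.01],[0,0,0,0,0,0,0.01],[0,0,0,0,0,0,0.01],[0,0,0,0,0,0,0.01],[0,0,0,0,0,0,0.01],[0,0,0,0,0,0,0.01]]
  ],
  "squeeze": 80
}}

```text
t: 44.05
tool_pos: [0.4834, -0.2493, 0.0123]
tool_rot: [1.145, 1.248, -1.144]
contact_force: [0.1, -0.3, -1.6]
opening: 0.0187
```

Run:
```python
from h import *
to([.4827,-.2492,.012],-85.1)
```

```text
t 44.05 pos [ 0.4834 -0.2493  0.0123] turn(deg,tool) [ 0.09  0.02 -0.09] shift(mm) now [ 0.3 -0.7 -0.1] after turn [ 0.3 -0.7 -0.1] F [ 0.1 -0.3 -1.6] op 0.0187
```

```bash
cat >> h.py <<'E'
def bd(tx,tz,th,ty=0,zg=12.3):
    Rb=Rn.from_euler("z",CY,degrees=True).as_matrix()@Rn.from_euler("y",-th,degrees=True).as_matrix()
    P=np.array([*cw(tx,ty),tz/1000])+Rb@np.array([74,0,zg-2.5])/1000
    R=np.column_stack([-Rb[:,2],Rb[:,0],-Rb[:,1]])
    print("tx",tx,tz,th,end=" ");to(P,R=R)
def bnow(zg=12.3):
    o=ctrl.get_obs();T=Rn.from_rotvec(o["tool_rot"]).as_matrix()
    Rb=np.column_stack([T[:,1],-T[:,2],-T[:,0]])
    P=o["tool_pos"]+Rb@np.array([-74,0,2.5-zg])/1000
    Rc=Rn.from_euler("z",CY,degrees=True).as_matrix()
    print("tongue in case mm",np.round(Rc.T@(P-[*C0,0])*1000,1),"board euler zyx",np.round(Rn.from_matrix(Rc.T@Rb).as_euler("ZYX",degrees=True),2),"F",np.round(o["contact_force"],1),"op",o["opening"])
E
python3 - <<'E'
from h import *
bd(-50,150,12);bd(-50,150,0);bnow()
E
```

```text
tx -50 150 12 t 44.05 pos [ 0.4834 -0.2493  0.0123] turn(deg,tool) [-3.    0.34 11.91] shift(mm) now [-162.6  115.9 -267.1] after turn [-132.1  160.5 -260.7] F [ 0.1 -0.3 -1.6] op 0.0187
tx -50 150 0 t 44.05 pos [ 0.4834 -0.2493  0.0123] turn(deg,tool) [-3.01  0.03 -0.08] shift(mm) now [-147.4  119.5 -267.3] after turn [-147.5  133.2 -260.7] F [ 0.1 -0.3 -1.6] op 0.0187
tongue in case mm [-183.1 -256.8    2.4] board euler zyx [-3.01 -0.09 -0.02] F [ 0.1 -0.3 -1.6] op 0.01865067234802698
```

>>> {"op": "arm_command", "data": {
  "plan": [
    [[-0.006,0,0,0,0,0,0.01],[-0.015,0,0,0,0,0,0.01],[-0.02,0,0,0,0,0,0.01],[-0.025,0,0,0,0,0,0.01],[-0.025,0,0,0,0,0,0.01],[-0.025,0,0,0,0,0,0.01],[-0.025,0,0,0,0,0,0.01],[-0.02,0,0,0,0,0,0.01],[-0.01,0,0,0,0,0,0.01],[0,0,0,0,0,0,0.01],[0,0,0,0,0,0,0.01]]
  ]
}}

```text
t: 44.97
tool_pos: [0.4788, -0.2459, 0.1874]
tool_rot: [1.146, 1.261, -1.147]
contact_force: [0.4, 1.7, -3.7]
opening: 0.0185
```

Run:
```python
from h import *
bd(-50,150,12);bd(-50,150,0);bnow()
```

```text
tx -50 150 12 t 44.97 pos [ 0.4788 -0.2459  0.1874] turn(deg,tool) [-3.05 -0.17 12.45] shift(mm) now [  13.6  120.2 -263.3] after turn [  40.   128.2 -256.8] F [ 0.4  1.7 -3.7] op 0.0185
tx -50 150 0 t 44.97 pos [ 0.4788 -0.2459  0.1874] turn(deg,tool) [-3.01 -0.49  0.46] shift(mm) now [  28.8  123.9 -263.4] after turn [  27.6  137.4 -256.8] F [ 0.4  1.7 -3.7] op 0.0185
tongue in case mm [-187.4 -252.8  178.2] board euler zyx [-3.01  0.47  0.47] F [ 0.4  1.7 -3.7] op 0.018479180458605287
```

>>> {"op": "arm_command", "data": {
  "plan": [
    [[0,0.006,-0.01,-0.5,-0.2,0.2,0.01],[0,0.01,-0.02,-0.5,-0.2,0.2,0.01],[0,0.015,-0.028,-0.5,0,0,0.01],[0,0.015,-0.028,-0.5,0,0,0.01],[0,0.015,-0.028,-0.5,0,0,0.01],[0,0.015,-0.028,-0.3,0,0,0.01],[0,0.015,-0.028,0,0,0,0.01],[0,0.015,-0.028,0,0,0,0.01],[0,0.012,-0.022,0,0,0,0.01],[0,0.008,-0.014,0,0,0,0.01],[0,0.004,-0.008,0,0,0,0.01],[0,0.002,-0.003,0,0,0,0.01],[0,0,0,0,0,0,0.01],[0,0,0,0,0,0,0.01]]
  ]
}}

```text
t: 46.13
tool_pos: [0.5703, 0.0358, 0.1589]
tool_rot: [1.097, 1.314, -1.126]
contact_force: [-0.8, 0.4, -2.1]
opening: 0.0186
```

Run:
```python
from h import *
bd(-50,150,12);bnow()
```

```text
tx -50 150 12 t 46.13 pos [0.5703 0.0358 0.1589] turn(deg,tool) [-0.05 -1.08 14.23] shift(mm) now [-16.4   3.2   9.2] after turn [-14.9   7.1   9.5] F [-0.8  0.4 -2.1] op 0.0186
tongue in case mm [-57.8   9.6 152. ] board euler zyx [0.08 2.23 1.08] F [-0.8  0.4 -2.1] op 0.018582967529448352
```

>>> {"op": "arm_command", "data": {
  "plan": [
    [[-0.002,0,0.003,0,-0.5,2,0.01],[-0.003,0.001,0.003,0,-0.4,2.5,0.01],[-0.003,0.001,0.002,0,0,3,0.01],[-0.003,0.001,0,0,0,3,0.01],[-0.002,0.001,0,0,0,2,0.01],[0,0,0,0,0,1,0.01],[0,0,0,0,0,0,0.01],[0,0,0,0,0,0,0.01]]
  ]
}}

```text
t: 46.8
tool_pos: [0.5714, 0.0192, 0.1692]
tool_rot: [1.212, 1.129, -0.964]
contact_force: [0.2, 0.4, -3.0]
opening: 0.0188
```

Run:
```python
from h import *
bd(-55,110,12);bnow()
```

```text
tx -55 110 12 t 46.8 pos [0.5714 0.0192 0.1692] turn(deg,tool) [-0.61  0.11  0.58] shift(mm) now [33.6 -6.7 -7.1] after turn [33.5 -7.  -7.1] F [ 0.2  0.4 -3. ] op 0.0188
tongue in case mm [-55.4  -6.3 144.9] board euler zyx [ -0.63 -11.42   0.02] F [ 0.2  0.4 -3. ] op 0.01882493859452811
```

>>> {"op": "arm_command", "data": {
  "plan": [
    [[0.005,-0.001,-0.003,-0.4,0,0.3,0.01],[0.008,-0.001,-0.003,-0.2,0,0.2,0.01],[0.008,-0.001,0,0,0,0,0.01],[0.006,0,0,0,0,0,0.01],[0.003,0,0,0,0,0,0.01],[0,0,0,0,0,0,0.01],[0,0,0,0,0,0,0.01]]
  ]
}}

```text
t: 47.38
tool_pos: [0.5734, 0.026, 0.1334]
tool_rot: [1.205, 1.132, -0.954]
contact_force: [0.6, 0.1, -2.3]
opening: 0.0186
```

Run:
```python
from h import *
bd(-54,93,12);bnow()
im=get_image("top");sc=get_image("scene")
a=cv2.resize(im[180:290,250:380],(400,338));b=cv2.resize(sc[170:300,260:400],(400,371))
cv2.imwrite("pics/c12.png",np.hstack([np.vstack([a,np.zeros((33,400,3),np.uint8)]),b])[:,:,::-1])
for c in("top","scene"):
    for n in("tongue","board"):
        for r in mark_of(c,n)[:2]:
            p=w(c,r["at"])*1000-[*C0*1000,0];print(c,n,round(r["conf"],2),np.round(Rn.from_euler("z",CY,degrees=True).as_matrix().T@p,1))
```

```text
tx -54 93 12 t 47.38 pos [0.5734 0.026  0.1334] turn(deg,tool) [0.03 0.06 0.38] shift(mm) now [14.8 -4.9 -0.7] after turn [14.7 -5.  -0.7] F [ 0.6  0.1 -2.3] op 0.0186
tongue in case mm [-52.4  -0.7 108.9] board euler zyx [  0.03 -11.62  -0.07] F [ 0.6  0.1 -2.3] op 0.018579228539811966
top tongue 0.97 [-424.2 -355.     2.9]
top tongue 0.6 [-53.7   1.3 106.7]
top board 0.6 [-354.3 -381.6   -0.9]
scene tongue 0.96 [-427.2 -356.     6.2]
scene tongue 0.7 [-59.1  -3.1 108.2]
scene board 0.8 [-356.1 -379.9    0.7]
```

View pics/c12.png

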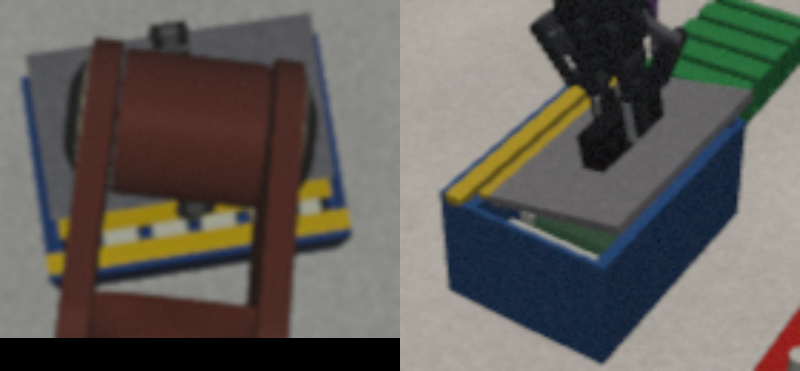

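Run:
```python
from h import *
bd(-54,92.5,9)
```

```text
tx -54 92.5 9 t 47.68 pos [0.5739 0.0258 0.1348] turn(deg,tool) [ 0.02  0.1  -2.75] shift(mm) now [20.4 -5.4 -1. ] after turn [20.6 -4.4 -1. ] F [ 0.   0.5 -2.4] op 0.0188
```

>>> {"op": "arm_command", "data": {
  "plan": [
    [[0.004,-0.001,-0.001,0,0,-1,0.01],[0.005,-0.001,0,0,0,-0.8,0.01],[0.005,-0.001,0,0,0,-0.5,0.01],[0.003,0,0,0,0,0,0.01],[0.002,0,0,0,0,0,0.01],[0,0,0,0,0,0,0.01]]
  ]
}}

```text
t: 48.18
tool_pos: [0.5753, 0.0268, 0.1148]
tool_rot: [1.186, 1.158, -0.984]
contact_force: [1.0, 0.7, -2.3]
opening: 0.0186
```

Run:
```python
from h import *
bnow();bd(-54,92.5,9);bd(-72.5,92.5,9)
```

```text
tongue in case mm [-51.3  -0.2  93.1] board euler zyx [ 0.02 -9.34 -0.13] F [ 1.   0.7 -2.3] op 0.018572038899532253
tx -54 92.5 9 t 48.18 pos [0.5753 0.0268 0.1148] turn(deg,tool) [ 0.02  0.13 -0.34] shift(mm) now [ 0.6 -2.7 -0.1] after turn [ 0.6 -2.7 -0.1] F [ 1.   0.7 -2.3] op 0.0186
tx -72.5 92.5 9 t 48.18 pos [0.5753 0.0268 0.1148] turn(deg,tool) [ 0.02  0.13 -0.34] shift(mm) now [ -2.4 -21.   -0.1] after turn [ -2.3 -21.   -0.1] F [ 1.   0.7 -2.3] op 0.0186
```

Exactly as wanted. Slide the tongue under the lip (−x ≈ 21 mm).

>>> {"op": "arm_command", "data": {
  "plan": [
    [[0,-0.003,0,0,0,0,0.01],[-0.0005,-0.004,0,0,0,-0.2,0.01],[-0.0005,-0.004,0,0,0,0,0.01],[-0.0005,-0.004,0,0,0,0,0.01],[-0.0005,-0.002,0,0,0,0,0.01],[0,0,0,0,0,0,0.01]]
  ]
}}

```text
t: 48.68
tool_pos: [0.5563, 0.0245, 0.1138]
tool_rot: [1.185, 1.161, -0.987]
contact_force: [-0.1, 1.0, -2.4]
opening: 0.0186
```

Run:
```python
from h import *
bnow();bd(-72.5,92.5,9)
```

```text
tongue in case mm [-70.4   0.3  92.4] board euler zyx [ 0.   -9.12 -0.08] F [-0.1  1.  -2.4] op 0.018627237751110547
tx -72.5 92.5 9 t 48.68 pos [0.5563 0.0245 0.1138] turn(deg,tool) [ 0.    0.08 -0.12] shift(mm) now [-0.2 -2.   0.3] after turn [-0.2 -2.   0.3] F [-0.1  1.  -2.4] op 0.0186
```

Run:
```python
from h import *
bd(-73,93,5);bd(-73,94,1.5)
```

```text
tx -73 93 5 t 48.68 pos [0.5563 0.0245 0.1138] turn(deg,tool) [-0.    0.08 -4.12] shift(mm) now [ 4.4 -1.9  0.3] after turn [ 4.5 -1.6  0.3] F [-0.1  1.  -2.4] op 0.0186
tx -73 94 1.5 t 48.68 pos [0.5563 0.0245 0.1138] turn(deg,tool) [-0.    0.08 -7.62] shift(mm) now [ 8.  -1.6  0.3] after turn [ 8.1 -0.6  0.3] F [-0.1  1.  -2.4] op 0.0186
```

>>> {"op": "arm_command", "data": {
  "plan": [
    [[0.0005,-0.001,0,0,0,-0.5,0.01],[0.001,-0.0005,0,0,0,-0.8,0.01],[0.001,0,0,0,0,-0.8,0.01],[0.001,0,0,0,0,-0.8,0.01],[0.0005,0,0,0,0,-0.5,0.01],[0,0,0,0,0,0,0.01]]
  ]
}}

```text
t: 49.18
tool_pos: [0.5554, 0.0243, 0.1097]
tool_rot: [1.154, 1.206, -1.036]
contact_force: [-0.2, 1.2, -1.6]
opening: 0.0189
```

Run:
```python
from h import *
bnow();bd(-73,94,1.5)
```

```text
tongue in case mm [-72.7   0.2  93. ] board euler zyx [-0.04 -5.41 -0.08] F [-0.2  1.2 -1.6] op 0.018885836725510936
tx -73 94 1.5 t 49.18 pos [0.5554 0.0243 0.1097] turn(deg,tool) [-0.04  0.08 -3.91] shift(mm) now [4.1 0.3 0.2] after turn [4.  0.5 0.2] F [-0.2  1.2 -1.6] op 0.0189
```

>>> {"op": "arm_command", "data": {
  "plan": [
    [[0.0005,0,0,0,0,-0.5,0.01],[0.001,0,0,0,0,-0.8,0.01],[0.001,0,0,0,0,-0.8,0.01],[0.001,0,0,0,0,-0.8,0.01],[0.0005,0,0,0,0,-0.6,0.01],[0,0,0,0,0,0,0.01]]
  ]
}}

```text
t: 49.68
tool_pos: [0.5565, 0.0244, 0.1058]
tool_rot: [1.12, 1.252, -1.086]
contact_force: [-0.9, 0.5, -1.2]
opening: 0.0183
```

Run:
```python
from h import *
bnow();bd(-73,94.5,0.3)
```

```text
tongue in case mm [-72.4   0.2  94. ] board euler zyx [-0.03 -1.58 -0.07] F [-0.9  0.5 -1.2] op 0.0182958294338018
tx -73 94.5 0.3 t 49.68 pos [0.5565 0.0244 0.1058] turn(deg,tool) [-0.03  0.07 -1.28] shift(mm) now [ 1.1 -0.4  0.1] after turn [ 1.1 -0.3  0.1] F [-0.9  0.5 -1.2] op 0.0183
```

>>> {"op": "arm_command", "data": {
  "plan": [
    [[0.0006,0,0,0,0,-0.6,0.01],[0.0006,-0.0003,0,0,0,-0.6,0.01],[0,0,0,0,0,0,0.01],[0,0,0,0,0,0,0.01]]
  ]
}}

```text
t: 50.02
tool_pos: [0.5566, 0.0243, 0.1045]
tool_rot: [1.107, 1.268, -1.104]
contact_force: [-0.2, 0.7, -1.1]
opening: 0.0186
```

Run:
```python
from h import *
bnow();bd(-73,94.5,0)
```

```text
tongue in case mm [-72.7   0.1  94.3] board euler zyx [-0.03 -0.25 -0.09] F [-0.2  0.7 -1.1] op 0.0186114840091519
tx -73 94.5 0 t 50.02 pos [0.5566 0.0243 0.1045] turn(deg,tool) [-0.03  0.09 -0.25] shift(mm) now [ 0.2 -0.3  0.1] after turn [ 0.2 -0.3  0.1] F [-0.2  0.7 -1.1] op 0.0186
```

Home. Release, rise straight, then clear away to the side for a look.

>>> {"op": "arm_command", "data": {
  "plan": [
    [[0,0,0,0,0,0,0.03],[0,0,0,0,0,0,0.045],[0,0,0,0,0,0,0.045],[0,0,0,0,0,0,0.045],[-0.004,0,0,0,0,0,0.045],[-0.008,0,0,0,0,0,0.045],[-0.015,0,0,0,0,0,0.045],[-0.02,0,0,0,0,0,0.045],[-0.03,0,0,0,0,0,0.045],[-0.03,0,0,0,0,0,0.045],[-0.02,0,0.02,0,0,0,0.045],[0,0,0.035,0,0,0,0.045],[0,0,0.04,0,0,0,0.045],[0,0,0.04,0,0,0,0.045],[0,0,0.04,0,0,0,0.045],[0,0,0.04,0,0,0,0.045],[0,0,0.03,0,0,0,0.045],[0,0,0.015,0,0,0,0.045],[0,0,0,0,0,0,0.045],[0,0,0,0,0,0,0.045]]
  ]
}}

```text
t: 51.68
tool_pos: [0.5966, -0.2445, 0.2579]
tool_rot: [1.106, 1.248, -1.089]
contact_force: [-1.4, -0.8, -0.4]
opening: 0.045
```

Run:
```python
from h import *
im=get_image("top");sc=get_image("scene")
a=cv2.resize(im[180:290,250:380],(400,338));b=cv2.resize(sc[170:300,260:400],(400,371))
cv2.imwrite("pics/c13.png",np.hstack([np.vstack([a,np.zeros((33,400,3),np.uint8)]),b])[:,:,::-1])
for c in("top","scene"):
    for n in("tongue","board"):
        for r in mark_of(c,n)[:2]:
            p=w(c,r["at"])*1000-[*C0*1000,0];print(c,n,round(r["conf"],2),np.round(Rn.from_euler("z",CY,degrees=True).as_matrix().T@p,1))
print("grey");blobs(hsvmask(im,(90,4,40),(150,90,125),(255,185,365,270)),"top",.1,400)
print("pred",cw(0,0));to([.55,-.2,.25],-82)
```

```text
top tongue 0.87 [-72.5  -2.4  92.2]
top tongue 0.75 [-424.6 -357.9    2.8]
top board 0.81 [-0.6 -1.5 89.7]
top board 0.6 [-356.7 -380.2   -3.1]
scene tongue 0.84 [-430.6 -356.     4.2]
scene tongue 0.59 [-78.8   2.4  94.1]
scene board 0.74 [-356.4 -380.4   -0.4]
scene board 0.68 [ 4.9 -2.9 88. ]
grey
top px [309.2 227. ] n 4434 rect [555.7  22.8] [122.1 209.3] 7.8 mean [556.8  24.4] axis deg 97.89
pred [0.5553 0.0241]
t 51.98 pos [ 0.5967 -0.2427  0.2574] turn(deg,tool) [ 0.45  0.71 -1.36] shift(mm) now [  5.8 -40.1 -49.2] after turn [  7.4 -40.3 -48.8] F [ 0.1  0.2 -0.3] op 0.0451
```

View pics/c13.png

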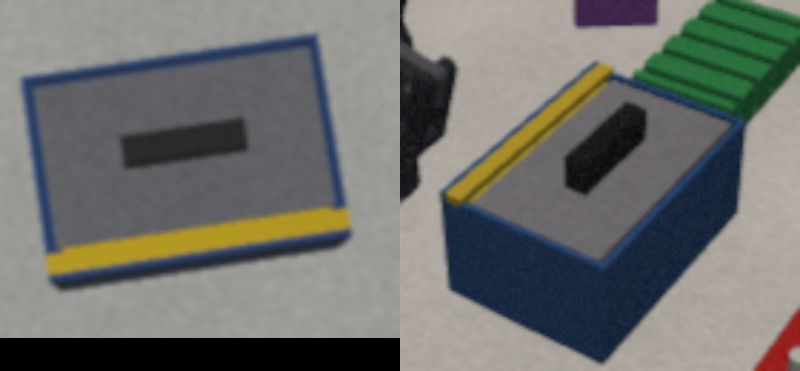

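The cover lies flat inside the rim on all sides (top crop corners (30,80), (315,45), (345,205)), with the tongue under the lip. The gripper is clear of everything, so I hand in.

```bash
python3 -c "
from station import *
print(finish_job())"
```

```text
the job is handed in; nothing more can be done
None
```

I moved all four glass plates from the rack into case slots 1 to 4. I then slid the tongue of the grey cover under the lip at about 9° and lowered the board flat. The job is handed in at about 52 s on the robot's clock; no verdict was reported.

**Last checks**
- **Cover:** the final pictures show it flat inside the rim all round. Its yaw measures 7.8° against 8.0° for the case, and its centre is within about 1–2 mm of the closed position. The networks put the tongue tip at x = −72.5 mm (top camera) and −78.8 mm (scene camera). The gripper pose just before release gave −72.7 mm.
- **Plates:** the last look before closing showed all four upright in separate slots. They cannot be seen under the cover now, so I did not check them again.
- **Bystanders:** the arm did not go near them, nor the orange board or the purple plate. I did not measure them again at the end.

**What went off plan**
- **Last plate:** in slot 4 the gripper stopped moving down with the plate's bottom about 3.5 mm above the slot floor by the measured height. A finger probably touched the case wall. I released it there, and the next picture showed it standing in its slot like the others.
- **Board knocked aside:** it had moved about 50 mm before I gripped it, so I measured it again first.
- **Network on the closed board:** it reported the board's height as 88–90 mm. That is within its 4 mm error, but slightly below the 92 mm that the gripper pose and the pictures suggest.

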